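# Index the handle table and unload the long handle

### The job

Wind the indexing table on with the crank knob of its inclined handwheel, clockwise as you face the wheel, until the longer of the two turned wooden handles has come out from under the steel guard bar to the fixed pointer: two full turns for each socket, so either two or four, ending with the knob back at the place it started from, and let go of the knob. Then pull that long handle up out of its tight cork-lined socket, lower it foot first into the white pot, and leave it standing there, with the table still at its mark. Leave the short handle in its socket, the pot upright, and the other things on the bench where they are.

Things in the scene. Friction and masses are not known exactly. Their poses are not given: they have to be found in the camera images.
- indexer: Grey indexing table, fixed. Origin on the bench under the table's axis; own x points away from the robot (give or take yaw), y left, z up. Base 210 mm square; steel disc 184 mm across, top 65 mm above the bench, with six wooden socket blocks, 34 mm square, tops at 105 mm, on a 60 mm radius circle. Handles start at 0 and 60 deg (counter-clockwise from x); which is where varies.
- guard (a point): Middle of the fixed steel guard bar, 10 mm thick, its centre 203 mm above the bench. It runs in an arc over the socket circle from -18 to 76 degrees (counter-clockwise from the indexer's x), so that no handle can be drawn there. This point is at 30 degrees; there its support runs out to a post 118 mm from the table's axis.
- unload (a point): Point on the indexer beside the fixed pointer: 60 mm from the table's axis, at 120 degrees counter-clockwise from the indexer's x, at the height of the socket tops (105 mm). The long handle's axis is to be brought here.
- wheel_hub (a point): Centre of the handwheel (disc 128 mm across over its rim, 11 mm thick), 150 mm up, at (0, -175 mm) on the indexer. Its shaft leans 35 deg from vertical to the robot: the way out of its face is (-sin 35, 0, cos 35) in the indexer's frame. The knob circles it at 45 mm radius in the wheel's plane.
- lamp_edge (a point): Middle of the near lower edge of a black lamp head, fixed on a pillar behind the handwheel: 42 mm beyond the hub in the indexer's x, 258 mm above the bench. The head is 80 mm wide (y), 135 mm long (going away in x), 36 mm high. It blocks a gripper that stands upright over the wheel; come in tilted, leaning back toward the robot.
- knob_mid (a point): Grip point on the axis of the crank knob, 36 mm out from the wheel's mid-plane. The knob is a black cylinder, 23 mm in diameter, parallel to the wheel's shaft, from 8 to 57 mm out of that plane. It spins freely on its pin, so a gripper can keep its orientation while going round. At the start it is on the indexer's -y side of the hub.
- handwheel (a joint): Handwheel angle, rad, 0 at the start, growing clockwise as seen facing the wheel (the knob, at -y at first, goes next to its lower side near the robot, then +y). One turn (6.283) moves the table 30 deg counter-clockwise from above; two turns, one socket. Takes 3 to 5 N at the knob, stays where left, stops at -0.6 and 31.4.
- long_mid (a point): Centre, half-way up, of the long turned wooden handle: 125 mm long, 16 mm shaft for the lowest 44 mm, then a 27 mm collar, then a pear-shaped grip, 30 mm in diameter at 90 to 105 mm above the foot. Upright, 40 mm deep in its socket between sprung cork cheeks: drawing it up takes 4 to 10 N; small wiggles help. 50 to 100 g. Top at 190 mm.
- long_foot (a point): Centre of the foot (shaft end) of the long handle; its z axis runs up along the handle. 65 mm above the bench at the start.
- short_mid (a point): Centre, half-way up, of the short turned wooden handle: 97 mm long, same shaft and collar, a broad mushroom head 34 mm in diameter. In the other loaded socket, its top 162 mm above the bench. It rides along with the table.
- pot_in (a point): Centre of the inner floor of a white ceramic pot that stands loose on the bench: 60 mm high, 90 mm across the rim, wall 5 mm, about 0.5 kg.

How it is judged:
On the way, in this order (a step that is already met when the one before it is completed fails the run):
1. the long handle stands, still in its socket, at the pointer (within 6 mm), the handwheel at rest within 0.4 rad of its starting place after whole turns, and the knob let go (horizontal distance between long_mid and unload below 0.006 m and height (world z) of long_mid below 0.14 m and (value of joint handwheel between 12.1664 and 12.9664 rad or value of joint handwheel between 24.7327 and 25.5327 rad) and velocity of joint handwheel between -0.1 and 0.1 rad/s and contact force between the fingers and indexer below 0.1 N), for 0.2 s.
2. the long handle is drawn up clear of its socket, by the fingers (height (world z) of long_mid above 0.172 m and contact force between the fingers and long above 0.5 N), for 0.1 s.
At the end, for the whole second after the job is handed in: Long handle foot down in the pot, at rest (foot within 15 mm of its floor, 38 mm of its centre, leaning under 50 degrees); pot upright within 0.1 rad; handwheel two or four whole turns on, within 0.45 rad; short handle still upright and down in its socket within 6 mm, one socket from the pointer (horizontal distance between long_foot and pot_in below 0.038 m and z of long_foot in the frame of pot_in below 0.015 m and angle between long_foot's own z axis and vertical below 0.9 rad and linear speed of long below 0.02 m/s and angle between pot_in's own z axis and vertical below 0.1 rad and (value of joint handwheel between 12.1164 and 13.0164 rad or value of joint handwheel between 24.6827 and 25.5827 rad) and height (world z) of short_mid between 0.105 and 0.1195 m and angle between short_mid's own z axis and vertical below 0.15 rad and horizontal distance between short_mid and unload between 0.053 and 0.067 m); the robot touches nothing.
It fails at once if the short handle is pulled out or knocked out of its socket (height (world z) of short_mid above 0.13 m).
It fails at once if the pot is knocked more than 40 mm away (distance of pot_in from where it was at the start of the episode above 0.04 m).
It fails at once if another thing on the bench is moved by more than 30 mm (distance of any of brush, screwdriver, varnish, rib_block, hammer, pin_tray, glue_tin, sand_block from where it was at the start of the episode above 0.03 m).
It also fails if it takes over 72 s, if anything falls off the work surface, if the arm or the gripper's body presses on something with over 40 N, if the wrist force passes 120 N, or if a joint passes its speed limit or range.

### The arm

A 7-joint arm with a two-finger parallel gripper is mounted at the origin on the work surface. World frame = base frame: x ahead of the robot, y to its left, z up, the work surface at z = 0. Lengths are in m, angles in rad, forces in N, time in s.
With the tool pointing down it reaches from about 0.425 to 1.025 m from the base axis. Payload 9.4 kg.
Tool frame: the origin (TCP) lies between the finger pads; the fingertips stand 22 mm ahead of it and the grasp point (between the pads) lies 3 mm ahead of it; x points along the fingers, y is the direction in which the jaws open and shut, and the axes are right-handed (so a half turn about x gives the same grasp; the last joint's range is limited). The gripper opens to 93 mm and grips with 3 to 60 N. Pads are 15 mm wide; open, the fingers measure 128 mm over their backs; the gripper's body (75 mm by 188 mm) begins 65 mm behind the grasp point.
Start: joints at [-1.418, 0.599, -0.003, 1.599, 0.002, 0.943, -0.08], TCP at [0.165, 0.706, 0.241] pointing down, gripper open.
Joint ranges: [-2.57, 2.57], [-0.35, 1.97], [-1.29, 1.29], [0.11, 2.56], [-1.05, 4.19], [0.11, 1.86], [-2.63, 2.63]. Speed limits (rad/s): [2.22, 2.22, 3.01, 3.01, 3.14, 3.14, 3.14].

### API

Orientations are given as a unit quaternion [x, y, z, w].
In Python, from station import monitor, viewer, env gives the robot as it stands. The module is installed in compiled form; this text tells all that it offers.
- The arm moves only by the tool jog_arm, never from a script. Its argument "deltas" is a list of rows, each an object with "linear": the shift along the tool's x, y, z in cm, a list of three; "roll": the turn about the tool's x in degrees; "grip": the opening, from -1 (shut) to 1 (fully open), so that 0 is half open. A call has 1 to 12 rows; each row is the pose to reach, as a shift and turn from the pose commanded when the call began, along the tool's axes at that moment; what a row does not reach only later rows make up. A row lasts 1/12 s, in which the tool goes at most 41.7 mm and 7.16 degrees, less where a joint would pass 70% of its speed; a pose out of reach is approached as far as the arm can. A call with a gripper value outside its range is refused whole. The fingers move at their own pace and stop on an object; "grip_force" is the grip in N (left out, the last holds). Time passes only in rows, so rows that repeat a pose let the fingers close. It gives the time, the measured TCP pose, the force and the opening at its end, in the units of the state.
- monitor.observe(): the state, without advancing time (a new reading comes with each control period).
- viewer.snapshot(name): name is "scene" or "top" or "wrist"; returns the picture (400x640x3 uint8, red, green, blue); there is no depth.
- viewer.calibration(name): a dict with "fx", "fy", "cx", "cy" (pixels), "pose" (4x4, takes a point from camera to world coordinates); the wrist camera has in their place "T_tool_cam" (4x4, takes a point from camera to tool coordinates, whose origin is the TCP and whose axes are the tool frame's). Camera axes: x right, y up, looking along -z (the intrinsics and any distortion apply to the point x, -y, -z); pixel columns grow to the right and rows downward; lengths in m; the calibration is good to about 2 mm. A picture is of the moment at which its call begins: read the wrist's pose just before it. calibration takes no time and is no camera call.
- env.job_done(): hands the job in, once; it reports no verdict.
The state is a dict: "time": time; "joints": joint angles; "joint_vel": joint speeds; "joint_efforts": joint torques, N m; "tcp_pos": TCP position; "tool_rot": TCP orientation; "wrist_force": force on the tool from outside, world axes, zero at the start; "moment": the same for the moment, N m; "gripper_width": opening from 0.0 (shut) to 1.0 (fully open).
Only numpy, scipy, OpenCV 4.12 (cv2) and the standard library are available. Lean on these libraries where they do the work, as an engineer would, in place of code of your own. Each camera call takes 0.05 s, during which the arm holds its last target.

## Working session

There is one attempt and no reset: what is moved stays moved. The work goes in short steps, Python scripts to look and compute and a tool call to move; the robot and the scene stay as the last step left them, time stands still between calls to the robot, and variables do not carry over. Pictures are saved under pics/ and viewed, and the job is handed in when it is done.

Besides the shell and the picture viewer there is one more tool, called after ">>>" as name([rows], argument=value, ...), one row to a line, values as JSON. jog_arm: Moves the arm, as the interface text tells. Its arguments: {"type":"object","properties":{"deltas":{"type":"array","items":{"type":"object","properties":{"linear":{"type":"array","items":{"type":"number"}},"roll":{"type":"number"},"grip":{"type":"number"}}}},"grip_force":{"type":"number"}},"required":["deltas"]}

```bash
mkdir -p pics; python3 - <<'E'
from station import monitor, viewer, env
import cv2, numpy as np
s=monitor.observe();print(s)
for n in ["scene","top","wrist"]:
    im=viewer.snapshot(n); cv2.imwrite(f"pics/{n}0.png",im[:,:,::-1])
    c=viewer.calibration(n);print(n,c)
E
```

```text
{'time': 0.0, 'joints': array([-1.41771082,  0.60012041, -0.00257419,  1.60010744,  0.00177503,
        0.94291712, -0.0797871 ]), 'joint_vel': array([-1.73510231e-03,  1.75794117e-03, -8.96267510e-04, -7.57039081e-05,
       -4.00029689e-04,  8.51342492e-04,  1.09290152e-03]), 'joint_efforts': array([ 7.35958438e-04, -7.65049052e+01,  1.49764638e+00, -2.52350539e+01,
       -5.23992896e-02,  1.70847983e-02,  1.71647830e-04]), 'tcp_pos': array([0.16501898, 0.70550667, 0.23977092]), 'tool_rot': array([ 0.08048648,  0.70247389, -0.08158136,  0.70242212]), 'wrist_force': array([-0.24320604, -0.16745954,  0.05459212]), 'moment': array([ 0.018806  , -0.00538496,  0.01676312]), 'gripper_width': 1.0009835439481365}
scene {'fx': 384.6012113059302, 'fy': 384.6012113059302, 'cx': 317.50756638320934, 'cy': 200.93808724272787, 'pose': array([[ 0.99609662,  0.03443832, -0.08127435,  0.4829017 ],
       [-0.08545938,  0.60673539, -0.79029669, -0.55316314],
       [ 0.02209553,  0.79415752,  0.60731015,  0.63105581],
       [ 0.        ,  0.        ,  0.        ,  1.        ]])}
top {'fx': 461.4549163596058, 'fy': 461.4549163596058, 'cx': 326.2300400510918, 'cy': 202.11716031387257, 'pose': array([[ 0.02770897,  0.99309884, -0.11396011,  0.45029688],
       [-0.99906227,  0.02371887, -0.0362215 ,  0.0464111 ],
       [-0.03326852,  0.11485691,  0.99282481,  1.09225139],
       [ 0.        ,  0.        ,  0.        ,  1.        ]])}
wrist {'fx': 336.65376312656724, 'fy': 336.65376312656724, 'cx': 326.3477712894228, 'cy': 195.45590941297743, 'T_tool_cam': array([[ 5.08406134e-04,  2.81183217e-01, -9.59653969e-01,
        -1.44107902e-01],
       [ 9.99999572e-01,  5.99301167e-04,  7.05378572e-04,
        -1.88940415e-04],
       [ 7.73462359e-04, -9.59653916e-01, -2.81182792e-01,
        -7.86336568e-02],
       [ 0.00000000e+00,  0.00000000e+00,  0.00000000e+00,
         1.00000000e+00]])}
```

View pics/scene0.png

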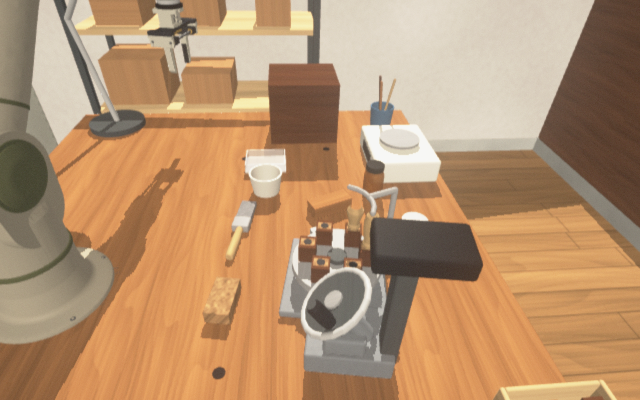

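View pics/top0.png

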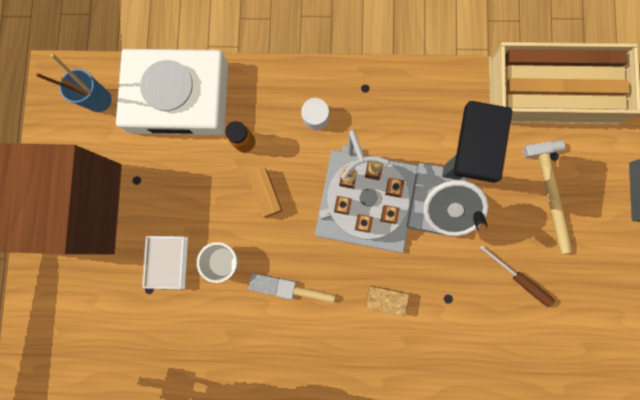

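View pics/wrist0.png

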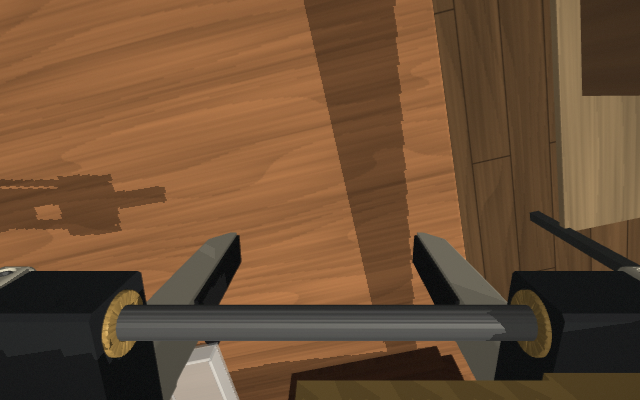

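```bash
python3 - <<'E'
import cv2
a=cv2.imread("pics/top0.png");cv2.imwrite("pics/topz.png",cv2.resize(a[90:265,310:510],None,fx=4,fy=3.4*4/3.4*0.85,interpolation=cv2.INTER_CUBIC))
b=cv2.imread("pics/scene0.png");cv2.imwrite("pics/scz.png",cv2.resize(b[175:375,270:480],None,fx=3,fy=3,interpolation=cv2.INTER_CUBIC))
E
```

```text
(no output)
```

View pics/topz.png

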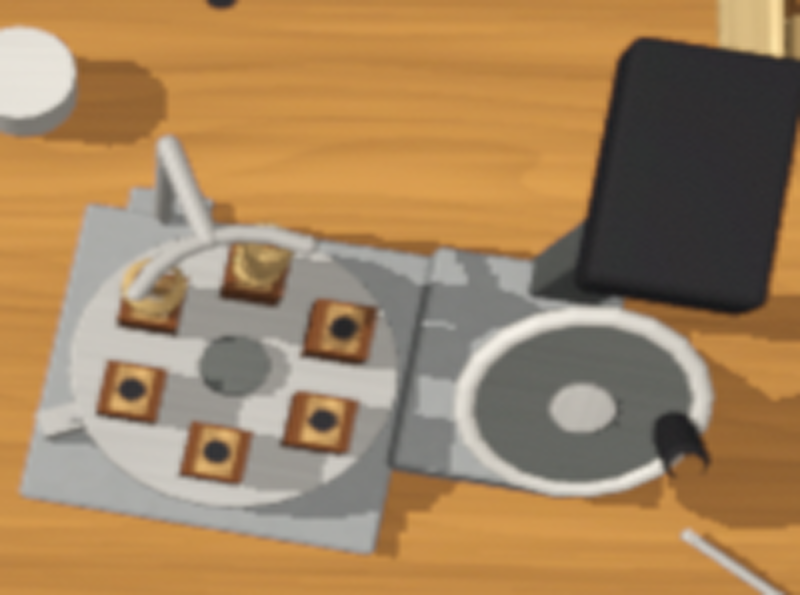

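View pics/scz.png

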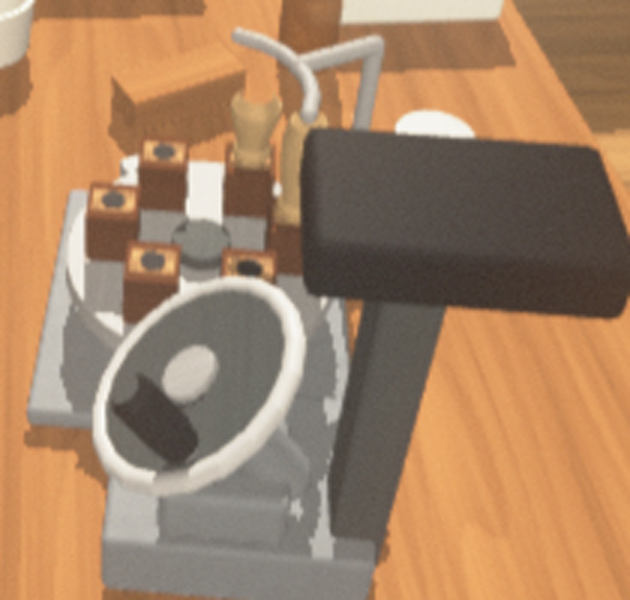

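```bash
cat > h.py <<'E'
import numpy as np, cv2
from station import monitor, viewer, env
from scipy.spatial.transform import Rotation as R
def ray(c,u,v,P=None):
    P=c["pose"] if P is None else P
    d=np.array([(u-c["cx"])/c["fx"],-(v-c["cy"])/c["fy"],-1.]); d=P[:3,:3]@d
    return P[:3,3],d
def onz(c,u,v,z,P=None):
    o,d=ray(c,u,v,P); return o+d*(z-o[2])/d[2]
def proj(c,p,P=None):
    P=c["pose"] if P is None else P
    q=P[:3,:3].T@(np.asarray(p)-P[:3,3]); return np.array([c["cx"]+c["fx"]*q[0]/-q[2],c["cy"]-c["fy"]*q[1]/-q[2]])
def tri(c1,p1,c2,p2):
    o1,d1=ray(c1,*p1);o2,d2=ray(c2,*p2)
    A=np.stack([d1,-d2],1);t=np.linalg.lstsq(A,o2-o1,rcond=None)[0]
    a=o1+d1*t[0];b=o2+d2*t[1];return (a+b)/2,np.linalg.norm(a-b)
E
python3 - <<'E'
from h import *
ct=viewer.calibration("top");cs=viewer.calibration("scene")
def cent(f,pts,r,th):
    g=cv2.cvtColor(cv2.imread(f),cv2.COLOR_BGR2GRAY).astype(float);out=[]
    for x,y in pts:
        xi,yi=int(round(x)),int(round(y));w=g[yi-r:yi+r+1,xi-r:xi+r+1]
        m=np.clip(th-w,0,None);Y,X=np.mgrid[-r:r+1,-r:r+1]
        out.append((xi+(m*X).sum()/m.sum(),yi+(m*Y).sum()/m.sum()))
    return np.array(out)
T=cent("pics/top0.png",[(343,204.4),(364,222.9),(390.5,213.5),(396,186.2)],3,95)
S=cent("pics/scene0.png",[(325,225.5),(307.5,241.5),(321,262),(353,265)],3,80)
print(T,S)
ang=np.radians([120,180,240,300])
model=np.stack([60e-3*np.cos(ang),60e-3*np.sin(ang)],1)
for nm,c,p in(("t",ct,T),("s",cs,S)):
    W=np.array([onz(c,u,v,.105)[:2] for u,v in p])
    a=(model-model.mean(0))@[1,1j];b=(W-W.mean(0))@[1,1j]
    s=(b*a.conj()).sum()/(abs(a)**2).sum()
    yaw=np.angle(s);Rm=np.array([[np.cos(yaw),-np.sin(yaw)],[np.sin(yaw),np.cos(yaw)]])
    t=W.mean(0)-Rm@model.mean(0);print(nm,"scale",abs(s),"yaw",np.degrees(yaw),"t",t,"res",np.round((W-(model@Rm.T+t))*1e3,1).tolist())
for a,b in zip(T,S): print(tri(ct,a,cs,b))
for nm,c in(("t",ct),("s",cs)):
  for a in (0,60):
    for z in (.162,.190):
      p=np.radians(a);q=Rm@(.06*np.array([np.cos(p),np.sin(p)]))+t;print(nm,a,z,proj(c,[*q,z]))
E
```

```text
[[342.44480171 204.06216506]
 [363.63540569 222.36564805]
 [390.28029505 213.1938883 ]
 [395.55422488 186.11510313]] [[         nan          nan]
 [         nan          nan]
 [         nan          nan]
 [352.52996845 264.05993691]]
t scale 1.0031947873042453 yaw -9.795649950265421 t [ 0.58115578 -0.00915717] res [[-0.2, 0.3], [-0.1, 0.2], [0.3, -0.0], [-0.0, -0.4]]
s scale nan yaw nan t [nan nan] res [[nan, nan], [nan, nan], [nan, nan], [nan, nan]]
 ** On entry to DLASCL parameter number  4 had an illegal value
 ** On entry to DLASCL parameter number  4 had an illegal value
 ** On entry to DLASCL parameter number  4 had an illegal value
 ** On entry to DLASCL parameter number  4 had an illegal value
 ** On entry to DLASCL parameter number  5 had an illegal value
 ** On entry to DLASCL parameter number  4 had an illegal value<stdin>:8: RuntimeWarning: invalid value encountered in scalar divide
Traceback (most recent call last):
  File "h.py", line 15, in tri
    A=np.stack([d1,-d2],1);t=np.linalg.lstsq(A,o2-o1,rcond=None)[0]
                             ~~~~~~~~~~~~~~~^^^^^^^^^^^^^^^^^^^^
numpy.linalg.LinAlgError: SVD did not converge in Linear Least Squares
```

```bash
cat >> h.py <<'E'
YAW=np.radians(-9.8);T0=np.array([0.5812,-0.0092,0])
RI=R.from_euler('z',YAW).as_matrix()
def I(p): return T0+RI@np.asarray(p,float)
E
python3 - <<'E'
from h import *
ct=viewer.calibration("top");cs=viewer.calibration("scene")
g=cv2.cvtColor(cv2.imread("pics/scene0.png"),cv2.COLOR_BGR2GRAY).astype(float)
T=[[342.44480171,204.06216506],[363.63540569,222.36564805],[390.28029505,213.1938883],[395.55422488,186.11510313]]
for (x,y),tt in zip([(325,225.5),(307.5,241.5),(321,262),(353,265)],T):
    r=4;xi,yi=round(x),round(y);w=g[yi-r:yi+r+1,xi-r:xi+r+1];m=np.clip(w.min()+25-w,0,None)[2:-2];Y,X=np.mgrid[-r+2:r-1,-r:r+1]
    p=(xi+(m*X).sum()/m.sum(),yi+(m*Y).sum()/m.sum());P,e=tri(ct,tt,cs,p);print(p,P,e)
for nm,c in(("t",ct),("s",cs)):
  for a in (0,60):
    for z in (.162,.190):
      p=np.radians(a);print(nm,a,z,proj(c,I([.06*np.cos(p),.06*np.sin(p),z])))
n=np.array([-np.sin(np.radians(35)),0,np.cos(np.radians(35))])
hub=np.array([0,-.175,.15])
print("hub",I(hub),"knob",I(hub+[0,-.045,0]+.036*n),"top knob px",proj(ct,I(hub+[0,-.045,0]+.057*n)),proj(cs,I(hub+[0,-.045,0]+.057*n)),proj(ct,I(hub+[0,-.045,0]+.008*n)))
print("hubpx",proj(ct,I(hub)),proj(cs,I(hub)))
E
```

```text
(np.float64(324.24274406332455), np.float64(225.35356200527704)) [0.56021343 0.04742121 0.10487487] 8.058195651933057e-05
(np.float64(307.2971887550201), np.float64(241.4558232931727)) [0.52191243 0.00121311 0.10489863] 0.0001097076989142337
(np.float64(320.4664586583463), np.float64(261.72698907956317)) [ 0.54292763 -0.05524874  0.10521382] 0.00020028019283292904
(np.float64(352.55529411764707), np.float64(264.1341176470588)) [ 0.60168971 -0.06578378  0.10586489] 4.7448423756537954e-05
t 0 0.162 [376.1395643  162.81173607]
t 0 0.19 [377.18605019 159.99583066]
t 60 0.162 [348.33256735 172.21777708]
t 60 0.19 [348.53435031 169.68673728]
s 0 0.162 [371.40697297 224.05092754]
s 0 0.19 [373.05043094 212.43607669]
s 60 0.162 [355.53959755 205.87539118]
s 60 0.19 [356.72660503 194.51312488]
hub [ 0.55141334 -0.18164638  0.15      ] knob [ 0.52340647 -0.22247512  0.17948947] top knob px [481.39875069 227.29833945] [310.59495031 304.22137543] [477.66399556 214.82557609]
hubpx [455.01558995 208.61300121] [334.33054687 301.27088285]
```

```bash
python3 - <<'E'
from h import *
ct=viewer.calibration("top");cs=viewer.calibration("scene")
b=cv2.imread("pics/scene0.png");c=cv2.resize(b[190:260,320:390],None,fx=8,fy=8,interpolation=cv2.INTER_CUBIC);cv2.imwrite("pics/hz.png",c)
# pot
a=cv2.imread("pics/top0.png");hsv=cv2.cvtColor(a,cv2.COLOR_BGR2HSV)
m=((hsv[:,:,1]<50)&(hsv[:,:,2]>120)).astype(np.uint8);m[:, :195]=0;m[:,240:]=0;m[:235]=0;m[290:]=0
n,l,st,ce=cv2.connectedComponentsWithStats(m)
i=1+np.argmax(st[1:,4]);cs_,_=cv2.findContours((l==i).astype(np.uint8),0,1)
k=max(cs_,key=len);el=cv2.fitEllipse(cv2.convexHull(k));print(st[i],el)
p=onz(ct,*el[0],.06);print("pot",p, "diam",max(el[1])/461.45*(1.09-.06)/1)
cv2.imwrite("pics/potz.png",cv2.resize(a[220:300,135:260],None,fx=5,fy=5,interpolation=cv2.INTER_CUBIC))
E
```

```text
[ 197  243   41   40 1261] ((216.49000549316406, 262.0906982421875), (39.25385284423828, 40.63985061645508), 74.98490142822266)
pot [0.42789477 0.32591599 0.06      ] diam 0.09071198642312002
```

View pics/hz.png

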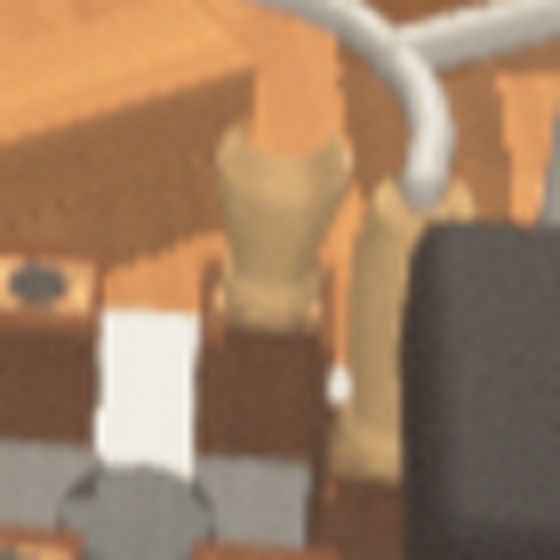

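View pics/potz.png

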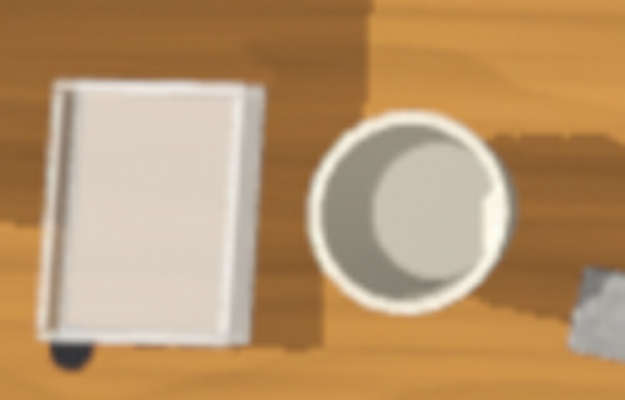

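```bash
cat >> h.py <<'E'
def to(target,tooly_deg=None):
    """tool-axis shift (cm) and roll (deg) from measured pose to target TCP; tooly_deg = world yaw of tool y"""
    s=monitor.observe();M=R.from_quat(s["tool_rot"]).as_matrix();d=M.T@(np.asarray(target)-s["tcp_pos"])*100
    y=np.degrees(np.arctan2(M[1,1],M[0,1]));print("t",s["time"],"tcp",np.round(s["tcp_pos"],4),"tooly yaw",round(y,2),"xdir",np.round(M[:,0],4),"F",np.round(s["wrist_force"],1),"w",round(s["gripper_width"],3))
    print("lin",np.round(d,2),"roll",None if tooly_deg is None else -(tooly_deg-y))
E
python3 - <<'E'
from h import *
ct=viewer.calibration("top");cs=viewer.calibration("scene")
print("box bottom",onz(ct,121,158,0),onz(ct,108,255,0),"sc",[tri(ct,(76,150),cs,(337,68))])
print("box top z?", [onz(ct,68,253,z) for z in (.1,.2,.3)])
to(I([-.0304,-.22,.30]),90-9.8)
to([.40,.40,.40]); to([.165,.55,.38])
E
```

```text
box bottom [0.67232959 0.59173904 0.        ] [0.43600938 0.60450448 0.        ] sc [(array([0.63685648, 0.5464064 , 0.26412998]), np.float64(0.009436764283708488))]
box top z? [array([0.43918568, 0.6423225 , 0.1       ]), array([0.44030547, 0.582266  , 0.2       ]), array([0.44142527, 0.52220951, 0.3       ])]
t 0.15 tcp [0.1651 0.7056 0.2399] tooly yaw 76.84 xdir [-2.0e-04 -1.2e-03 -1.0e+00] F [ 0.5 -0.1 -0.4] w 1.002
lin [ -5.9  -82.27  55.05] roll -3.3644773340071197
t 0.15 tcp [0.1651 0.7056 0.2399] tooly yaw 76.84 xdir [-2.0e-04 -1.2e-03 -1.0e+00] F [ 0.5 -0.1 -0.4] w 1.002
lin [-15.97 -24.43  29.84] roll None
t 0.15 tcp [0.1651 0.7056 0.2399] tooly yaw 76.84 xdir [-2.0e-04 -1.2e-03 -1.0e+00] F [ 0.5 -0.1 -0.4] w 1.002
lin [-13.99 -15.17   3.54] roll None
```

>>> jog_arm([
  {"linear":[-4,-2.5,2.5],"roll":-1,"grip":1},
  {"linear":[-7,-5,5],"roll":-2,"grip":0.3},
  {"linear":[-10,-7.5,7.8],"roll":-3.36,"grip":0.3},
  {"linear":[-12,-10.5,11],"roll":-3.36,"grip":0.3},
  {"linear":[-12,-13.3,14],"roll":-3.36,"grip":0.3},
  {"linear":[-12,-16,17],"roll":-3.36,"grip":0.3},
  {"linear":[-12,-18.8,20],"roll":-3.36,"grip":0.3},
  {"linear":[-12,-21.5,23],"roll":-3.36,"grip":0.3},
  {"linear":[-12,-24.9,24.8],"roll":-3.36,"grip":0.3},
  {"linear":[-12,-28.5,26.6],"roll":-3.36,"grip":0.3},
  {"linear":[-12,-32,28.4],"roll":-3.36,"grip":0.3},
  {"linear":[-12,-35.5,30.2],"roll":-3.36,"grip":0.3},
], grip_force=25)

```text
time: 1.15
tcp_pos: [0.3756, 0.301, 0.3605]
tool_rot: [0.061, 0.705, -0.061, 0.704]
wrist_force: [1.2, -1.3, 0.1]
gripper_width: 0.651
```

```bash
python3 - <<'E'
from h import *
to(I([-.0304,-.22,.31]),90-9.8)
E
```

```text
t 1.15 tcp [0.3756 0.301  0.3605] tooly yaw 80.18 xdir [-1.e-04 -1.e-04 -1.e+00] F [ 1.2 -1.3  0.1] w 0.651
lin [  5.06 -49.05  22.52] roll -0.02189271370762924
```

>>> jog_arm([
  {"linear":[0,-3.6,1.7],"roll":0,"grip":0.3},
  {"linear":[0,-7.2,3.4],"roll":0,"grip":0.3},
  {"linear":[0,-10.8,5],"roll":0,"grip":0.3},
  {"linear":[0,-14.4,6.7],"roll":0,"grip":0.3},
  {"linear":[0,-18,8.4],"roll":0,"grip":0.3},
  {"linear":[0,-21.6,10],"roll":0,"grip":0.3},
  {"linear":[0,-25.2,11.7],"roll":0,"grip":0.3},
  {"linear":[0,-28.8,13.4],"roll":0,"grip":0.3},
  {"linear":[0,-32.4,15],"roll":0,"grip":0.3},
  {"linear":[0,-36,16.7],"roll":0,"grip":0.3},
  {"linear":[0,-39.5,18.4],"roll":0,"grip":0.3},
  {"linear":[0,-43,20],"roll":0,"grip":0.3},
])

```text
time: 2.15
tcp_pos: [0.4994, -0.1566, 0.3607]
tool_rot: [0.06, 0.704, -0.06, 0.705]
wrist_force: [1.3, 0.9, 0.3]
gripper_width: 0.652
```

>>> jog_arm([
  {"linear":[2,-3,1.5],"roll":0,"grip":0.3},
  {"linear":[4,-5,2],"roll":0,"grip":0.3},
  {"linear":[4,-5,2],"roll":0,"grip":0.3},
  {"linear":[4,-5,2],"roll":0,"grip":0.3},
])

```text
time: 2.48
tcp_pos: [0.5096, -0.2081, 0.3195]
tool_rot: [0.061, 0.705, -0.061, 0.703]
wrist_force: [0.3, 0.9, 0.2]
gripper_width: 0.647
```

```bash
python3 - <<'E'
from h import *
to(I([-.0304,-.22,.2105]),90-9.8)
for n in ["wrist","scene"]: cv2.imwrite(f"pics/{n}1.png",viewer.snapshot(n)[:,:,::-1])
E
```

```text
t 2.4833 tcp [ 0.5096 -0.2081  0.3195] tooly yaw 80.04 xdir [-2.9e-03  3.0e-04 -1.0e+00] F [0.3 0.9 0.2] w 0.647
lin [10.9  -1.17  0.67] roll -0.160806375890175
```

View pics/wrist1.png

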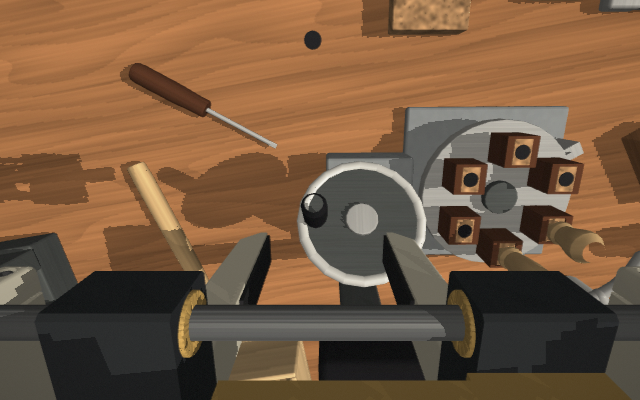

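View pics/scene1.png

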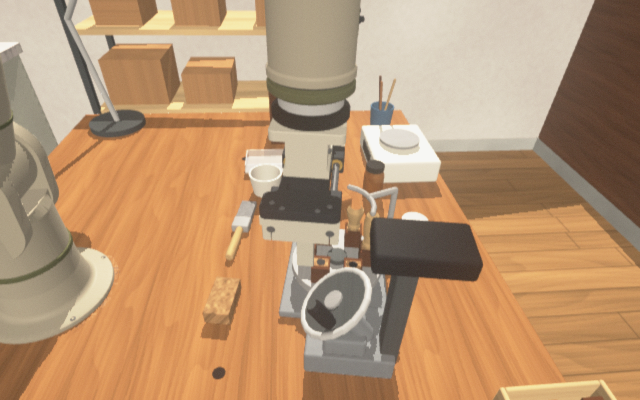

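```bash
python3 - <<'E'
from h import *
ct=viewer.calibration("top");cs=viewer.calibration("scene");cw=viewer.calibration("wrist")
s=monitor.observe();print(proj(cs,s["tcp_pos"]))
P=np.eye(4);P[:3,:3]=R.from_quat(s["tool_rot"]).as_matrix();P[:3,3]=s["tcp_pos"];P=P@cw["T_tool_cam"]
n=np.array([-np.sin(np.radians(35)),0,np.cos(np.radians(35))]);hub=np.array([0,-.175,.15])
print("knob end, base",proj(cw,I(hub+[0,-.045,0]+.057*n),P),proj(cw,I(hub+[0,-.045,0]+.008*n),P),"hub",proj(cw,I(hub),P))
print("lamp edge",proj(cs,I([.042,-.175,.258])),proj(cs,I([.042,-.135,.294])),proj(ct,I([.042,-.175,.294])))
to(I([-.0304,-.22,.2105]),90-9.8)
E
```

```text
[310.07764714 229.93408961]
knob end, base [310.44918581 199.41515516] [312.7181708  215.01109121] hub [358.31131846 217.1347678 ]
lamp edge [369.00430047 253.40258343] [371.08931717 214.39969227] [479.32350104 176.59688939]
t 2.5833 tcp [ 0.5105 -0.2065  0.3209] tooly yaw 80.23 xdir [-1.e-04  5.e-04 -1.e+00] F [0.5 0.2 0.8] w 0.65
lin [11.04 -1.36  0.57] roll 0.026942769171910186
```

>>> jog_arm([
  {"linear":[2.5,-1.3,0.6],"roll":0,"grip":0.3},
  {"linear":[5,-1.3,0.6],"roll":0,"grip":0.3},
  {"linear":[8,-1.3,0.6],"roll":0,"grip":0.3},
  {"linear":[10,-1.3,0.6],"roll":0,"grip":0.3},
  {"linear":[11,-1.3,0.6],"roll":0,"grip":0.3},
  {"linear":[11,-1.3,0.6],"roll":0,"grip":0.3},
  {"linear":[11,-1.3,0.6],"roll":0,"grip":0.3},
])

```text
time: 3.17
tcp_pos: [0.5147, -0.2206, 0.2115]
tool_rot: [0.06, 0.704, -0.06, 0.705]
wrist_force: [0.4, -0.9, -0.0]
gripper_width: 0.649
```

```bash
python3 - <<'E'
from h import *
to(I([-.0304,-.22,.2105]),90-9.8)
for n in ["wrist","scene"]: cv2.imwrite(f"pics/{n}2.png",viewer.snapshot(n)[:,:,::-1])
E
```

```text
t 3.1667 tcp [ 0.5147 -0.2206  0.2115] tooly yaw 80.26 xdir [ 8.e-04  1.e-04 -1.e+00] F [ 0.4 -0.9 -0. ] w 0.649
lin [ 0.1  -0.04 -0.09] roll 0.060751703258389966
```

View pics/wrist2.png

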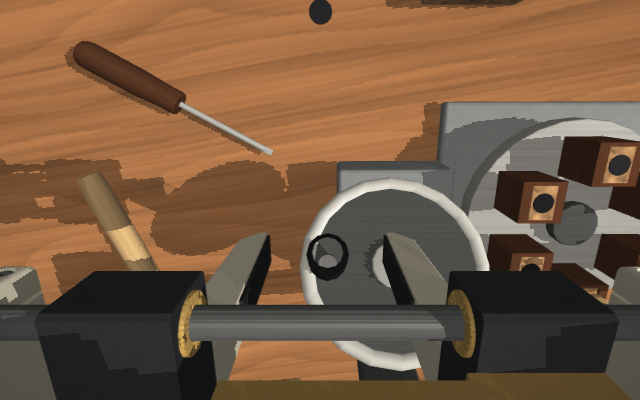

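View pics/scene2.png

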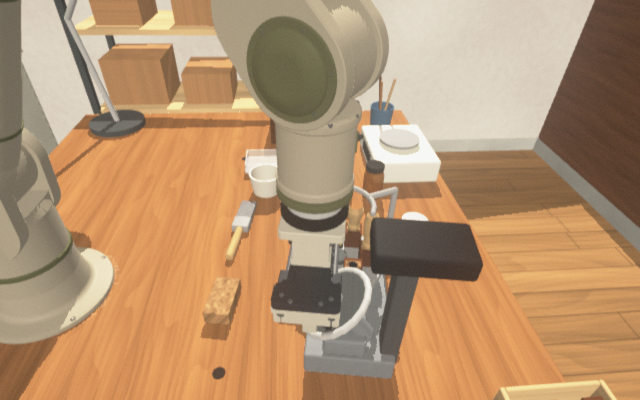

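>>> jog_arm([
  {"linear":[0,0,0],"roll":0,"grip":-1},
  {"linear":[0,0,0],"roll":0,"grip":-1},
  {"linear":[0,0,0],"roll":0,"grip":-1},
  {"linear":[0,0,0],"roll":0,"grip":-1},
  {"linear":[0,0,0],"roll":0,"grip":-1},
], grip_force=30)

```text
time: 3.68
tcp_pos: [0.5142, -0.2212, 0.2109]
tool_rot: [0.06, 0.704, -0.06, 0.705]
wrist_force: [0.3, -0.1, 0.2]
gripper_width: 0.344
```

```bash
python3 - <<'E'
from h import *
to(I([-.0304,-.22,.2105]),90-9.8)
for n in ["wrist"]: cv2.imwrite(f"pics/{n}3.png",viewer.snapshot(n)[:,:,::-1])
E
```

```text
t 3.6833 tcp [ 0.5142 -0.2212  0.2109] tooly yaw 80.19 xdir [ 4.e-04 -1.e-04 -1.e+00] F [ 0.3 -0.1  0.2] w 0.344
lin [ 0.04  0.03 -0.05] roll -0.01086889941824154
```

View pics/wrist3.png

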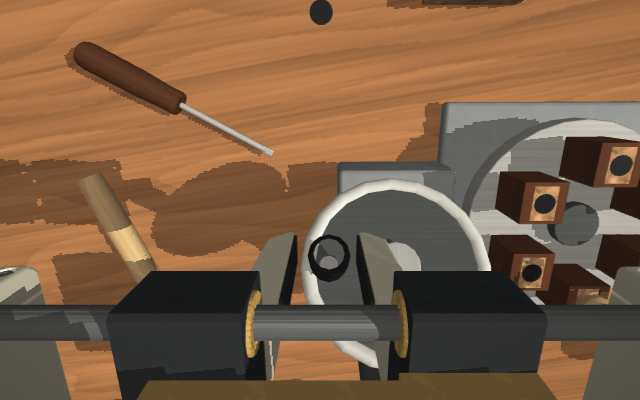

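Still closing (32 mm opening, knob 23 mm at px (328,258) between the fingers). Continue closing.

>>> jog_arm([
  {"linear":[0,0,0],"roll":0,"grip":-1},
  {"linear":[0,0,0],"roll":0,"grip":-1},
  {"linear":[0,0,0],"roll":0,"grip":-1},
  {"linear":[0,0,0],"roll":0,"grip":-1},
])

```text
time: 4.07
tcp_pos: [0.5142, -0.2204, 0.2106]
tool_rot: [0.061, 0.705, -0.06, 0.704]
wrist_force: [0.1, 6.3, 3.5]
gripper_width: 0.227
```

>>> jog_arm([
  {"linear":[0.67,0.15,-0.95],"roll":0,"grip":-1},
  {"linear":[1.29,0.6,-1.84],"roll":0,"grip":-1},
  {"linear":[1.83,1.32,-2.61],"roll":0,"grip":-1},
  {"linear":[2.24,2.25,-3.19],"roll":0,"grip":-1},
])

```text
time: 4.4
tcp_pos: [0.487, -0.1949, 0.1888]
tool_rot: [0.06, 0.703, -0.062, 0.706]
wrist_force: [0.5, -0.5, 7.9]
gripper_width: 0.224
```

```bash
python3 - <<'E'
from h import *
to(I([-.0304,-.22,.2105]),90-9.8)
for n in ["wrist","top"]: cv2.imwrite(f"pics/{n}4.png",viewer.snapshot(n)[:,:,::-1])
E
```

```text
t 4.4 tcp [ 0.487  -0.1949  0.1888] tooly yaw 80.12 xdir [ 0.0029 -0.0021 -1.    ] F [ 0.5 -0.5  7.9] w 0.224
lin [-2.15 -2.1   3.09] roll -0.08219587361170966
```

View pics/wrist4.png

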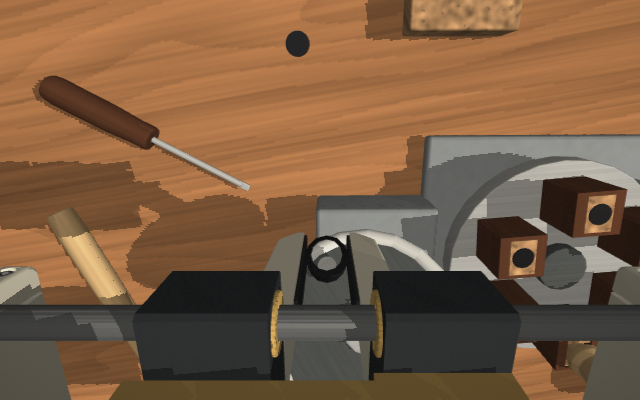

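>>> jog_arm([
  {"linear":[0.25,1.09,-0.37],"roll":0,"grip":-1},
  {"linear":[0.34,2.25,-0.5],"roll":0,"grip":-1},
  {"linear":[0.25,3.41,-0.37],"roll":0,"grip":-1},
  {"linear":[0,4.5,0],"roll":0,"grip":-1},
  {"linear":[-0.41,5.43,0.58],"roll":0,"grip":-1},
  {"linear":[-0.95,6.15,1.35],"roll":0,"grip":-1},
  {"linear":[-1.57,6.6,2.24],"roll":0,"grip":-1},
  {"linear":[-2.24,6.75,3.19],"roll":0,"grip":-1},
])

```text
time: 5.17
tcp_pos: [0.5294, -0.1311, 0.2108]
tool_rot: [0.06, 0.705, -0.06, 0.704]
wrist_force: [-4.1, -5.4, -3.0]
gripper_width: 0.227
```

>>> jog_arm([
  {"linear":[-0.67,-0.15,0.95],"roll":0,"grip":-1},
  {"linear":[-1.29,-0.6,1.84],"roll":0,"grip":-1},
  {"linear":[-1.83,-1.32,2.61],"roll":0,"grip":-1},
  {"linear":[-2.24,-2.25,3.19],"roll":0,"grip":-1},
])

```text
time: 5.5
tcp_pos: [0.5571, -0.1579, 0.233]
tool_rot: [0.06, 0.706, -0.059, 0.703]
wrist_force: [-5.8, 2.0, -3.9]
gripper_width: 0.227
```

```bash
python3 - <<'E'
from h import *
to(I([-.0304+.0319,-.22+.0675,.2105+.0224]),90-9.8)
print(monitor.observe()["moment"])
for n in ["wrist","scene"]: cv2.imwrite(f"pics/{n}5.png",viewer.snapshot(n)[:,:,::-1])
E
```

```text
t 5.5 tcp [ 0.5571 -0.1579  0.233 ] tooly yaw 80.34 xdir [-0.0032  0.0022 -1.    ] F [-5.8  2.  -3.9] w 0.227
lin [ 0.   -0.18 -0.  ] roll 0.13759959354777607
[ 0.3657776   1.23730786 -0.01325475]
```

View pics/wrist5.png

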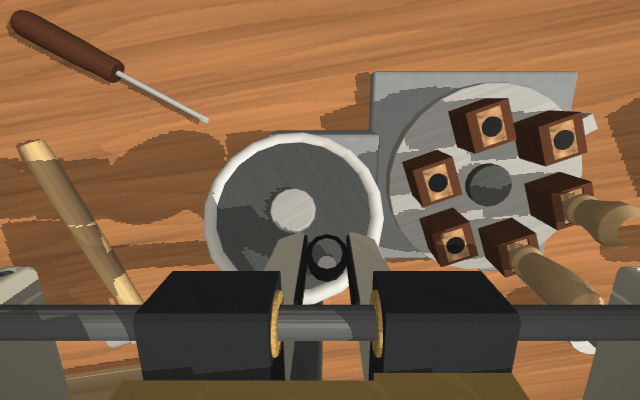

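View pics/scene5.png

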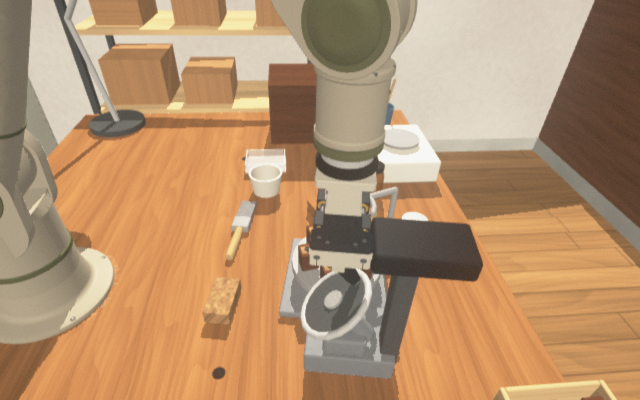

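>>> jog_arm([
  {"linear":[-0.25,-1.09,0.37],"roll":0,"grip":-1},
  {"linear":[-0.34,-2.25,0.5],"roll":0,"grip":-1},
  {"linear":[-0.25,-3.41,0.37],"roll":0,"grip":-1},
])

```text
time: 5.85
tcp_pos: [0.5556, -0.192, 0.2359]
tool_rot: [0.06, 0.705, -0.059, 0.705]
wrist_force: [-4.4, 5.3, 3.0]
gripper_width: 0.223
```

>>> jog_arm([
  {"linear":[0.25,-1.09,-0.37],"roll":0,"grip":-1},
  {"linear":[0.66,-2.02,-0.95],"roll":0,"grip":-1},
  {"linear":[1.2,-2.74,-1.72],"roll":0,"grip":-1},
  {"linear":[1.82,-3.19,-2.61],"roll":0,"grip":-1},
  {"linear":[2.49,-3.34,-3.56],"roll":0,"grip":-1},
])

```text
time: 6.27
tcp_pos: [0.5155, -0.2204, 0.2114]
tool_rot: [0.06, 0.703, -0.06, 0.706]
wrist_force: [-1.5, 3.0, 7.4]
gripper_width: 0.222
```

```bash
python3 - <<'E'
from h import *
to(I([-.0304,-.22,.2105]),90-9.8)
for n in ["wrist"]: cv2.imwrite(f"pics/{n}6.png",viewer.snapshot(n)[:,:,::-1])
E
```

```text
t 6.2667 tcp [ 0.5155 -0.2204  0.2114] tooly yaw 80.24 xdir [ 3.3e-03  4.0e-04 -1.0e+00] F [-1.5  3.   7.4] w 0.222
lin [ 0.09 -0.07 -0.16] roll 0.03849919462783191
```

View pics/wrist6.png

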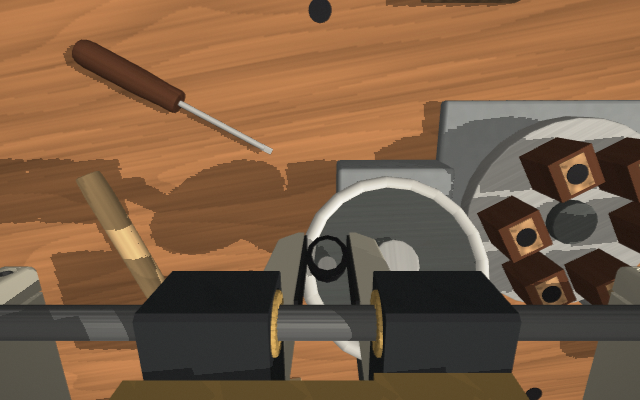

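>>> jog_arm([
  {"linear":[0.67,0.15,-0.95],"roll":0,"grip":-1},
  {"linear":[1.29,0.6,-1.84],"roll":0,"grip":-1},
  {"linear":[1.83,1.32,-2.61],"roll":0,"grip":-1},
  {"linear":[2.24,2.25,-3.19],"roll":0,"grip":-1},
  {"linear":[2.49,3.34,-3.56],"roll":0,"grip":-1},
  {"linear":[2.58,4.5,-3.69],"roll":0,"grip":-1},
  {"linear":[2.49,5.66,-3.56],"roll":0,"grip":-1},
  {"linear":[2.24,6.75,-3.19],"roll":0,"grip":-1},
  {"linear":[1.83,7.68,-2.61],"roll":0,"grip":-1},
  {"linear":[1.29,8.4,-1.84],"roll":0,"grip":-1},
  {"linear":[0.67,8.85,-0.95],"roll":0,"grip":-1},
  {"linear":[0,9,0],"roll":0,"grip":-1},
])

```text
time: 7.32
tcp_pos: [0.5294, -0.1311, 0.2107]
tool_rot: [0.06, 0.705, -0.06, 0.704]
wrist_force: [-4.0, -5.5, -2.9]
gripper_width: 0.225
```

>>> jog_arm([
  {"linear":[-0.67,-0.15,0.95],"roll":0,"grip":-1},
  {"linear":[-1.29,-0.6,1.84],"roll":0,"grip":-1},
  {"linear":[-1.83,-1.32,2.61],"roll":0,"grip":-1},
  {"linear":[-2.24,-2.25,3.19],"roll":0,"grip":-1},
  {"linear":[-2.49,-3.34,3.56],"roll":0,"grip":-1},
  {"linear":[-2.58,-4.5,3.69],"roll":0,"grip":-1},
  {"linear":[-2.49,-5.66,3.56],"roll":0,"grip":-1},
  {"linear":[-2.24,-6.75,3.19],"roll":0,"grip":-1},
  {"linear":[-1.83,-7.68,2.61],"roll":0,"grip":-1},
  {"linear":[-1.29,-8.4,1.84],"roll":0,"grip":-1},
  {"linear":[-0.67,-8.85,0.95],"roll":0,"grip":-1},
  {"linear":[0,-9,0],"roll":0,"grip":-1},
])

```text
time: 8.32
tcp_pos: [0.5157, -0.2204, 0.2116]
tool_rot: [0.06, 0.704, -0.06, 0.706]
wrist_force: [-1.6, 3.3, 8.4]
gripper_width: 0.227
```

```bash
python3 - <<'E'
from h import *
to(I([-.0304,-.22,.2105]),90-9.8)
cv2.imwrite(f"pics/top7.png",viewer.snapshot("top")[:,:,::-1])
cv2.imwrite(f"pics/wrist7.png",viewer.snapshot("wrist")[:,:,::-1])
E
```

```text
t 8.3167 tcp [ 0.5157 -0.2204  0.2116] tooly yaw 80.24 xdir [ 3.e-03  4.e-04 -1.e+00] F [-1.6  3.3  8.4] w 0.227
lin [ 0.11 -0.07 -0.18] roll 0.0440545903906866
```

View pics/top7.png

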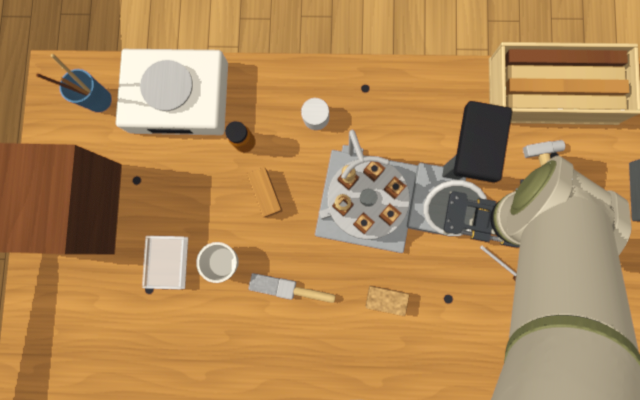

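View pics/wrist7.png

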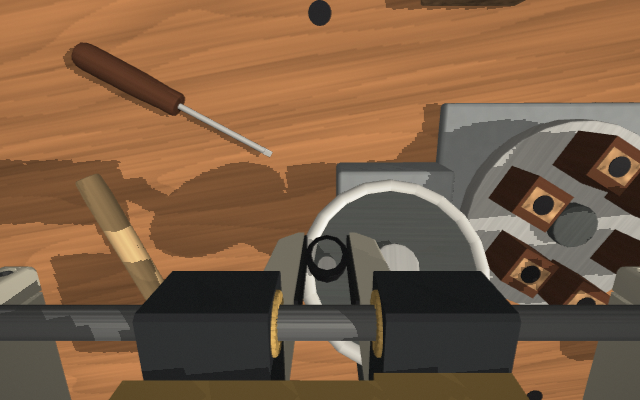

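>>> jog_arm([
  {"linear":[0.67,0.15,-0.95],"roll":0,"grip":-1},
  {"linear":[1.29,0.6,-1.84],"roll":0,"grip":-1},
  {"linear":[1.83,1.32,-2.61],"roll":0,"grip":-1},
  {"linear":[2.24,2.25,-3.19],"roll":0,"grip":-1},
  {"linear":[2.49,3.34,-3.56],"roll":0,"grip":-1},
  {"linear":[2.58,4.5,-3.69],"roll":0,"grip":-1},
  {"linear":[2.49,5.66,-3.56],"roll":0,"grip":-1},
  {"linear":[2.24,6.75,-3.19],"roll":0,"grip":-1},
  {"linear":[1.83,7.68,-2.61],"roll":0,"grip":-1},
  {"linear":[1.29,8.4,-1.84],"roll":0,"grip":-1},
  {"linear":[0.67,8.85,-0.95],"roll":0,"grip":-1},
  {"linear":[0,9,0],"roll":0,"grip":-1},
])

```text
time: 9.42
tcp_pos: [0.5295, -0.1311, 0.2108]
tool_rot: [0.06, 0.705, -0.06, 0.704]
wrist_force: [-4.1, -2.9, -1.8]
gripper_width: 0.221
```

>>> jog_arm([
  {"linear":[-0.67,-0.15,0.95],"roll":0,"grip":-1},
  {"linear":[-1.29,-0.6,1.84],"roll":0,"grip":-1},
  {"linear":[-1.83,-1.32,2.61],"roll":0,"grip":-1},
  {"linear":[-2.24,-2.25,3.19],"roll":0,"grip":-1},
  {"linear":[-2.49,-3.34,3.56],"roll":0,"grip":-1},
  {"linear":[-2.58,-4.5,3.69],"roll":0,"grip":-1},
  {"linear":[-2.49,-5.66,3.56],"roll":0,"grip":-1},
  {"linear":[-2.24,-6.75,3.19],"roll":0,"grip":-1},
  {"linear":[-1.83,-7.68,2.61],"roll":0,"grip":-1},
  {"linear":[-1.29,-8.4,1.84],"roll":0,"grip":-1},
  {"linear":[-0.67,-8.85,0.95],"roll":0,"grip":-1},
  {"linear":[0,-9,0],"roll":0,"grip":-1},
])

```text
time: 10.42
tcp_pos: [0.5157, -0.2205, 0.2116]
tool_rot: [0.06, 0.704, -0.06, 0.705]
wrist_force: [-1.1, 4.8, 9.9]
gripper_width: 0.225
```

>>> jog_arm([
  {"linear":[0.67,0.15,-0.95],"roll":0,"grip":-1},
  {"linear":[1.29,0.6,-1.84],"roll":0,"grip":-1},
  {"linear":[1.83,1.32,-2.61],"roll":0,"grip":-1},
  {"linear":[2.24,2.25,-3.19],"roll":0,"grip":-1},
  {"linear":[2.49,3.34,-3.56],"roll":0,"grip":-1},
  {"linear":[2.58,4.5,-3.69],"roll":0,"grip":-1},
  {"linear":[2.49,5.66,-3.56],"roll":0,"grip":-1},
  {"linear":[2.24,6.75,-3.19],"roll":0,"grip":-1},
  {"linear":[1.83,7.68,-2.61],"roll":0,"grip":-1},
  {"linear":[1.29,8.4,-1.84],"roll":0,"grip":-1},
  {"linear":[0.67,8.85,-0.95],"roll":0,"grip":-1},
  {"linear":[0,9,0],"roll":0,"grip":-1},
])

```text
time: 11.42
tcp_pos: [0.5295, -0.1311, 0.2108]
tool_rot: [0.06, 0.705, -0.06, 0.704]
wrist_force: [-5.7, -4.4, -1.9]
gripper_width: 0.224
```

>>> jog_arm([
  {"linear":[-0.67,-0.15,0.95],"roll":0,"grip":-1},
  {"linear":[-1.29,-0.6,1.84],"roll":0,"grip":-1},
  {"linear":[-1.83,-1.32,2.61],"roll":0,"grip":-1},
  {"linear":[-2.24,-2.25,3.19],"roll":0,"grip":-1},
  {"linear":[-2.49,-3.34,3.56],"roll":0,"grip":-1},
  {"linear":[-2.58,-4.5,3.69],"roll":0,"grip":-1},
  {"linear":[-2.49,-5.66,3.56],"roll":0,"grip":-1},
  {"linear":[-2.24,-6.75,3.19],"roll":0,"grip":-1},
  {"linear":[-1.83,-7.68,2.61],"roll":0,"grip":-1},
  {"linear":[-1.29,-8.4,1.84],"roll":0,"grip":-1},
  {"linear":[-0.67,-8.85,0.95],"roll":0,"grip":-1},
  {"linear":[0,-9,0],"roll":0,"grip":-1},
])

```text
time: 12.42
tcp_pos: [0.5158, -0.2205, 0.2116]
tool_rot: [0.06, 0.704, -0.06, 0.705]
wrist_force: [-0.4, 4.5, 9.7]
gripper_width: 0.227
```

>>> jog_arm([
  {"linear":[0,0,0],"roll":0,"grip":-1},
  {"linear":[0,0,0],"roll":0,"grip":-1},
  {"linear":[0,0,0],"roll":0,"grip":-1},
])

```text
time: 12.67
tcp_pos: [0.5143, -0.2202, 0.2106]
tool_rot: [0.06, 0.705, -0.06, 0.704]
wrist_force: [-5.1, 2.6, 0.7]
gripper_width: 0.223
```

```bash
python3 - <<'E'
from h import *
to(I([-.0304,-.22,.2105]),90-9.8)
cv2.imwrite(f"pics/top8.png",viewer.snapshot("top")[:,:,::-1])
cv2.imwrite(f"pics/wrist8.png",viewer.snapshot("wrist")[:,:,::-1])
a=cv2.imread("pics/top8.png");cv2.imwrite("pics/topz8.png",cv2.resize(a[130:265,310:510],None,fx=4,fy=4,interpolation=cv2.INTER_CUBIC))
E
```

```text
t 12.6667 tcp [ 0.5143 -0.2202  0.2106] tooly yaw 80.25 xdir [-0.0016  0.001  -1.    ] F [-5.1  2.6  0.7] w 0.223
lin [ 0.01 -0.07 -0.04] roll 0.049728284758131736
```

View pics/topz8.png

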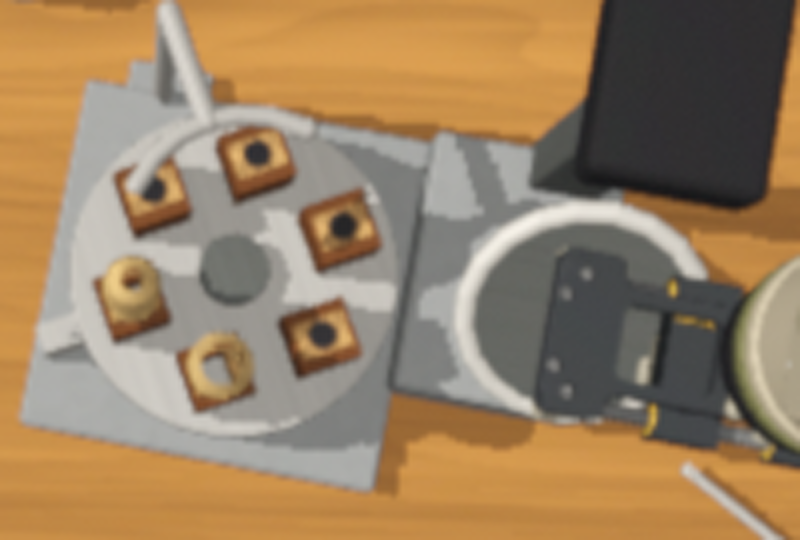

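View pics/wrist8.png

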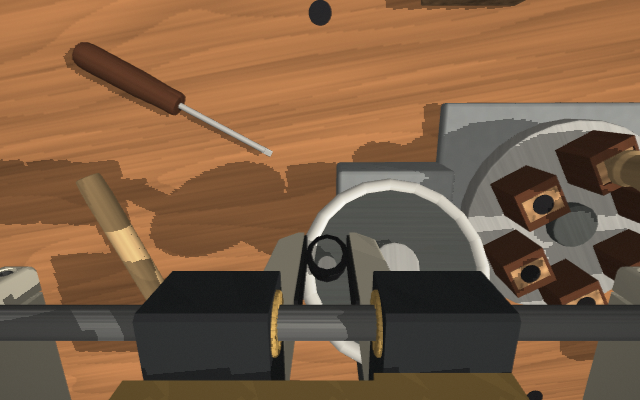

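>>> jog_arm([
  {"linear":[0,0,0],"roll":0,"grip":0.2},
  {"linear":[0,0,0],"roll":0,"grip":0.2},
  {"linear":[0,0,0],"roll":0,"grip":0.2},
  {"linear":[0,0,0],"roll":0,"grip":0.2},
  {"linear":[-1,0,0],"roll":0,"grip":0.2},
  {"linear":[-4,0,0],"roll":0,"grip":0.2},
  {"linear":[-8,0,0],"roll":0,"grip":0.2},
  {"linear":[-11,0,0],"roll":0,"grip":0.2},
  {"linear":[-11,0,0],"roll":0,"grip":0.2},
  {"linear":[-11,0,0],"roll":0,"grip":0.2},
])

```text
time: 13.6
tcp_pos: [0.515, -0.2216, 0.323]
tool_rot: [0.06, 0.703, -0.061, 0.706]
wrist_force: [0.4, 0.1, -1.4]
gripper_width: 0.599
```

```bash
python3 - <<'E'
from h import *
ct=viewer.calibration("top");cs=viewer.calibration("scene")
p=np.radians(120);L=[.06*np.cos(p),.06*np.sin(p)]
to(I([*L,.28]),124-9.8)
print("long",I([*L,.19]),"top px",proj(ct,I([*L,.19])),proj(cs,I([*L,.19])))
for n in ("top","scene"): cv2.imwrite(f"pics/{n}9.png",viewer.snapshot(n)[:,:,::-1])
a=cv2.imread("pics/top9.png");cv2.imwrite("pics/topz9.png",cv2.resize(a[130:265,310:510],None,fx=4,fy=4,interpolation=cv2.INTER_CUBIC))
a=cv2.imread("pics/scene9.png");cv2.imwrite("pics/scz9.png",cv2.resize(a[170:320,270:450],None,fx=4,fy=4,interpolation=cv2.INTER_CUBIC))
E
```

```text
t 13.6 tcp [ 0.515  -0.2216  0.323 ] tooly yaw 80.2 xdir [ 0.0045 -0.001  -1.    ] F [ 0.4  0.1 -1.4] w 0.599
lin [ 4.29 27.26 -0.11] roll -34.00299956297869
long [0.56048211 0.04710958 0.19      ] top px [342.67523781 199.16482123] [325.84807531 192.40369359]
```

View pics/topz9.png

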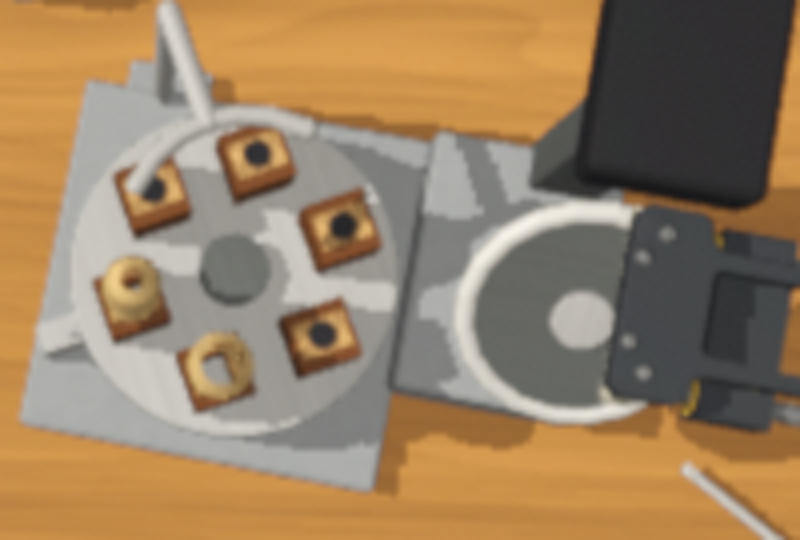

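View pics/scz9.png

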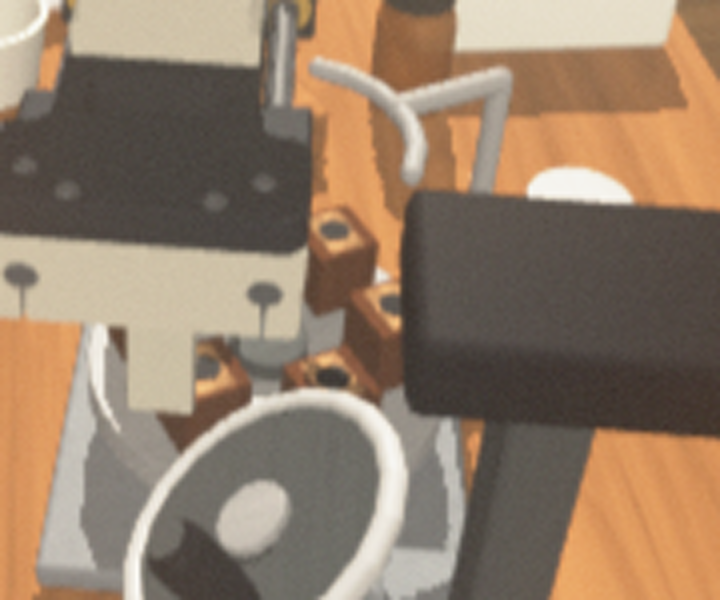

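>>> jog_arm([
  {"linear":[0,3.5,0],"roll":-5,"grip":0.2},
  {"linear":[0,7,0],"roll":-11,"grip":0.2},
  {"linear":[0,10.5,0],"roll":-17,"grip":0.2},
  {"linear":[0,14,0],"roll":-23,"grip":0.2},
  {"linear":[0,17.5,0],"roll":-29,"grip":0.2},
  {"linear":[0,21,-0.1],"roll":-34,"grip":0.2},
  {"linear":[0,24.5,-0.1],"roll":-34,"grip":0.2},
  {"linear":[1,27.2,-0.1],"roll":-34,"grip":0.2},
  {"linear":[3,27.2,-0.1],"roll":-34,"grip":0.2},
  {"linear":[4,27.2,-0.1],"roll":-34,"grip":0.2},
  {"linear":[4,27.2,-0.1],"roll":-34,"grip":0.2},
  {"linear":[4,27.2,-0.1],"roll":-34,"grip":0.2},
])

```text
time: 14.7
tcp_pos: [0.5588, 0.0457, 0.2798]
tool_rot: [-0.148, 0.693, 0.147, 0.691]
wrist_force: [0.7, 0.5, 0.6]
gripper_width: 0.6
```

```bash
python3 - <<'E'
from h import *
cw=viewer.calibration("wrist")
p=np.radians(120);L=[.06*np.cos(p),.06*np.sin(p)]
to(I([*L,.165]),124-9.8)
s=monitor.observe()
P=np.eye(4);P[:3,:3]=R.from_quat(s["tool_rot"]).as_matrix();P[:3,3]=s["tcp_pos"];P=P@cw["T_tool_cam"]
print(proj(cw,I([*L,.19]),P),proj(cw,I([*L,.105]),P))
cv2.imwrite("pics/wrist10.png",viewer.snapshot("wrist")[:,:,::-1])
E
```

```text
t 14.7 tcp [0.5588 0.0457 0.2798] tooly yaw 114.09 xdir [-0.0026 -0.0012 -1.    ] F [0.7 0.5 0.6] w 0.6
lin [11.48  0.06  0.24] roll -0.10579714528630291
[327.28192546 211.85978147] [327.1421213 183.5984527]
```

View pics/wrist10.png

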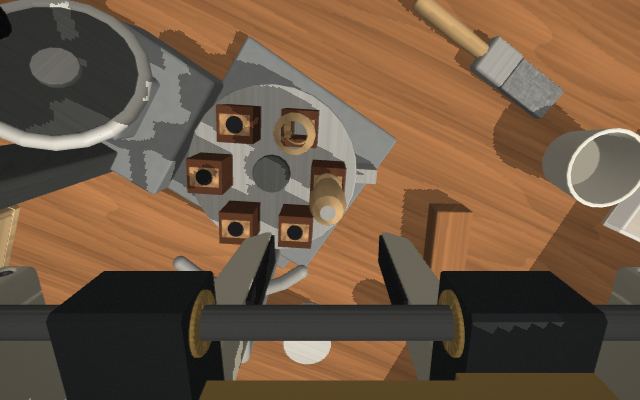

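>>> jog_arm([
  {"linear":[3,0,0.2],"roll":0,"grip":0.2},
  {"linear":[6,0,0.2],"roll":0,"grip":0.2},
  {"linear":[9,0,0.2],"roll":0,"grip":0.2},
  {"linear":[11.4,0,0.2],"roll":0,"grip":0.2},
  {"linear":[11.4,0,0.2],"roll":0,"grip":0.2},
  {"linear":[11.4,0,0.2],"roll":0,"grip":-1},
  {"linear":[11.4,0,0.2],"roll":0,"grip":-1},
  {"linear":[11.4,0,0.2],"roll":0,"grip":-1},
  {"linear":[11.4,0,0.2],"roll":0,"grip":-1},
  {"linear":[11.4,0,0.2],"roll":0,"grip":-1},
  {"linear":[11.4,0,0.2],"roll":0,"grip":-1},
  {"linear":[11.4,0,0.2],"roll":0,"grip":-1},
], grip_force=40)

```text
time: 15.75
tcp_pos: [0.5622, 0.048, 0.1681]
tool_rot: [-0.148, 0.69, 0.148, 0.692]
wrist_force: [-0.8, 0.1, 8.1]
gripper_width: 0.313
```

```bash
python3 - <<'E'
from h import *
p=np.radians(120);L=[.06*np.cos(p),.06*np.sin(p)]
to(I([*L,.165]),124-9.8)
cv2.imwrite("pics/wrist11.png",viewer.snapshot("wrist")[:,:,::-1])
E
```

```text
t 15.75 tcp [0.5622 0.048  0.1681] tooly yaw 114.2 xdir [ 2.6e-03  6.0e-04 -1.0e+00] F [-0.8  0.1  8.1] w 0.313
lin [ 0.31 -0.01 -0.19] roll -0.0002328631637453782
```

View pics/wrist11.png

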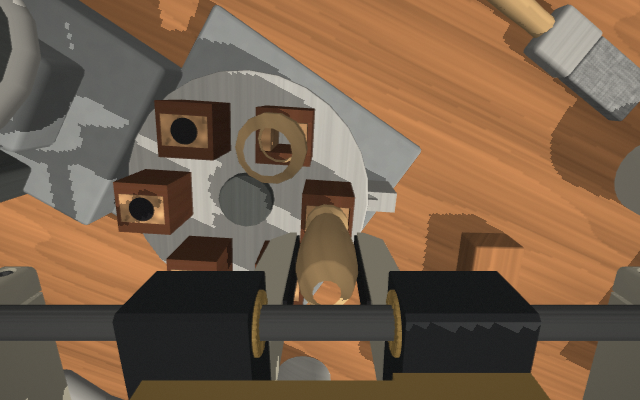

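>>> jog_arm([
  {"linear":[-0.4,0,0],"roll":0,"grip":-1},
  {"linear":[-0.9,0,0],"roll":1,"grip":-1},
  {"linear":[-1.4,0,0],"roll":-1,"grip":-1},
  {"linear":[-1.9,0,0],"roll":1,"grip":-1},
  {"linear":[-2.4,0,0],"roll":-1,"grip":-1},
  {"linear":[-3,0,0],"roll":0,"grip":-1},
  {"linear":[-3.6,0,0],"roll":0,"grip":-1},
  {"linear":[-4.2,0,0],"roll":0,"grip":-1},
  {"linear":[-5,0,0],"roll":0,"grip":-1},
  {"linear":[-6,0,0],"roll":0,"grip":-1},
  {"linear":[-7,0,0],"roll":0,"grip":-1},
  {"linear":[-8,0,0],"roll":0,"grip":-1},
])

```text
time: 16.8
tcp_pos: [0.5615, 0.0478, 0.2481]
tool_rot: [-0.148, 0.691, 0.148, 0.692]
wrist_force: [-1.3, -0.5, -0.4]
gripper_width: 0.31
```

```bash
python3 - <<'E'
from h import *
to([.428,.326,.165+.10])
for n in ("wrist","scene","top"): cv2.imwrite(f"pics/{n}12.png",viewer.snapshot(n)[:,:,::-1])
a=cv2.imread("pics/scene12.png");cv2.imwrite("pics/scz12.png",cv2.resize(a[120:320,220:420],None,fx=3,fy=3,interpolation=cv2.INTER_CUBIC))
E
```

```text
t 16.8 tcp [0.5615 0.0478 0.2481] tooly yaw 114.2 xdir [ 9.e-04  1.e-04 -1.e+00] F [-1.3 -0.5 -0.4] w 0.31
lin [-1.7  30.84 -0.78] roll None
```

View pics/scz12.png

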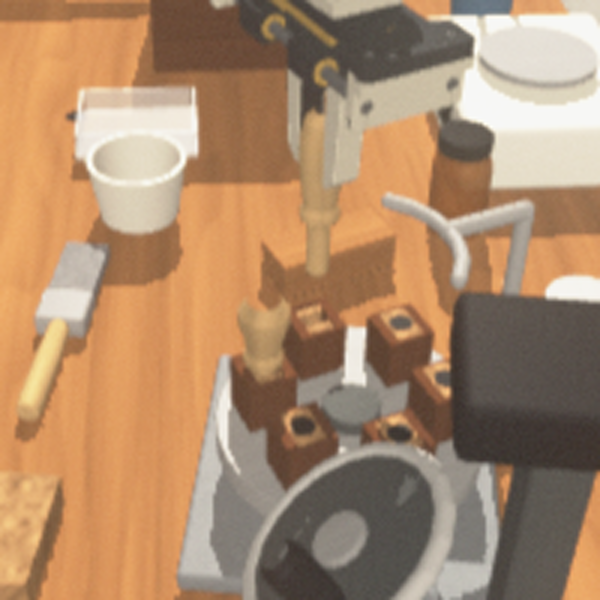

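View pics/wrist12.png

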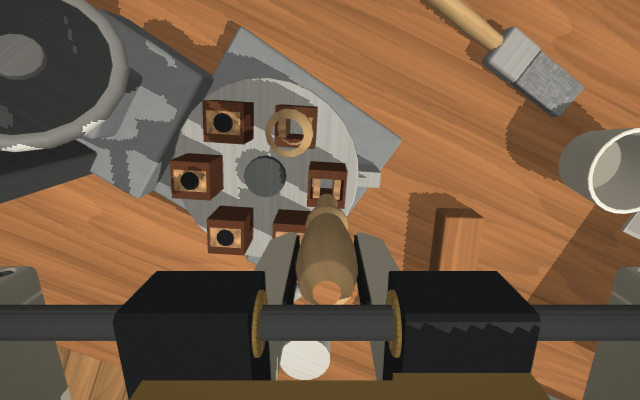

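View pics/top12.png

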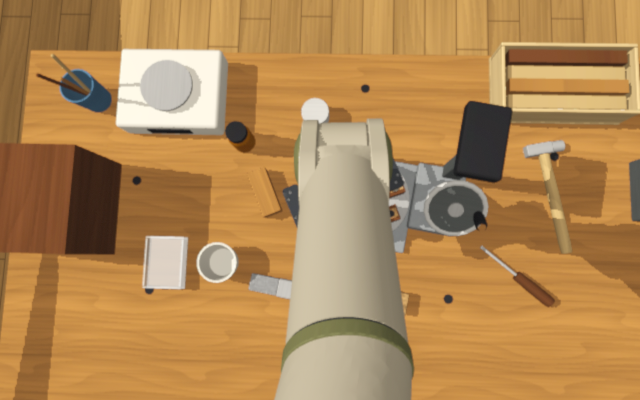

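>>> jog_arm([
  {"linear":[-0.5,2,0],"roll":0,"grip":-1},
  {"linear":[-1,5,-0.1],"roll":0,"grip":-1},
  {"linear":[-1,8.5,-0.2],"roll":0,"grip":-1},
  {"linear":[-1,12,-0.3],"roll":0,"grip":-1},
  {"linear":[-1,15.5,-0.4],"roll":0,"grip":-1},
  {"linear":[-1,19,-0.5],"roll":0,"grip":-1},
  {"linear":[-1,22.5,-0.6],"roll":0,"grip":-1},
  {"linear":[-1,26,-0.7],"roll":0,"grip":-1},
  {"linear":[-1,28.5,-0.8],"roll":0,"grip":-1},
  {"linear":[-1,30.3,-0.8],"roll":0,"grip":-1},
  {"linear":[-1,30.8,-0.8],"roll":0,"grip":-1},
  {"linear":[-1,30.8,-0.8],"roll":0,"grip":-1},
])

```text
time: 17.95
tcp_pos: [0.427, 0.3266, 0.2562]
tool_rot: [-0.149, 0.691, 0.149, 0.691]
wrist_force: [0.6, -0.5, -0.3]
gripper_width: 0.312
```

>>> jog_arm([
  {"linear":[0,0,0],"roll":0,"grip":-1},
  {"linear":[0,0,0],"roll":0,"grip":-1},
])

```text
time: 18.12
tcp_pos: [0.4285, 0.324, 0.2565]
tool_rot: [-0.148, 0.692, 0.147, 0.692]
wrist_force: [0.0, 0.1, -1.2]
gripper_width: 0.31
```

```bash
python3 - <<'E'
from h import *
to([.428,.326,.165-.065+.008])
for n in ("wrist","scene","top"): cv2.imwrite(f"pics/{n}13.png",viewer.snapshot(n)[:,:,::-1])
a=cv2.imread("pics/scene13.png");cv2.imwrite("pics/scz13.png",cv2.resize(a[80:230,200:350],None,fx=4,fy=4,interpolation=cv2.INTER_CUBIC))
E
```

```text
t 18.1167 tcp [0.4285 0.324  0.2565] tooly yaw 114.08 xdir [ 1.e-04 -8.e-04 -1.e+00] F [ 0.   0.1 -1.2] w 0.31
lin [14.85  0.22  0.04] roll None
```

View pics/scz13.png

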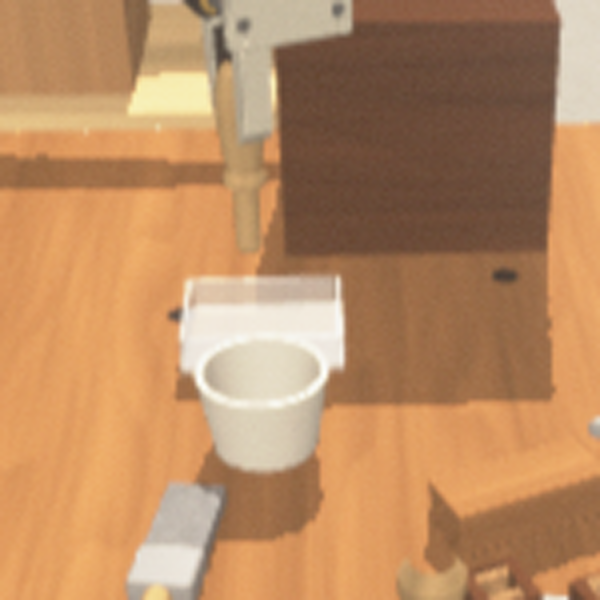

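View pics/wrist13.png

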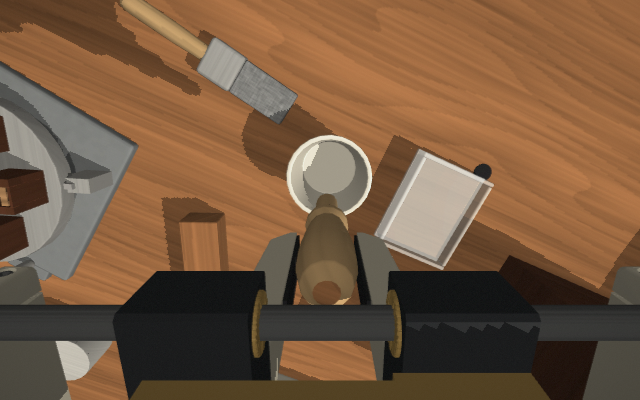

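```bash
python3 - <<'E'
from h import *
cs=viewer.calibration("scene");ct=viewer.calibration("top")
for z in (.14,.15,.16): print(z,proj(cs,[.4285,.324,z]))
print("pot rim scene",proj(cs,[.428,.326,.06]),tri(ct,(216.5,262.1),cs,(265.4,173)))
E
```

```text
0.14 [262.95484665 146.24686612]
0.15 [262.70373795 142.79460802]
0.16 [262.44950062 139.29933738]
pot rim scene [264.68779459 172.00604624] (array([0.4287187 , 0.32701087, 0.05605574]), np.float64(0.0018618730131777258))
```

>>> jog_arm([
  {"linear":[2,0.2,0],"roll":0,"grip":-1},
  {"linear":[5,0.2,0],"roll":0,"grip":-1},
  {"linear":[8,0.2,0],"roll":0,"grip":-1},
  {"linear":[10.5,0.2,0],"roll":0,"grip":-1},
  {"linear":[12.5,0.2,0],"roll":0,"grip":-1},
  {"linear":[13.3,0.2,0],"roll":0,"grip":-1},
  {"linear":[13.6,0.2,0],"roll":0,"grip":-1},
  {"linear":[13.6,0.2,0],"roll":0,"grip":-1},
])

```text
time: 18.93
tcp_pos: [0.4273, 0.327, 0.1206]
tool_rot: [-0.148, 0.692, 0.148, 0.691]
wrist_force: [0.2, -0.6, -0.3]
gripper_width: 0.312
```

>>> jog_arm([
  {"linear":[0.2,0,0],"roll":0,"grip":-1},
  {"linear":[0.4,0,0],"roll":0,"grip":-1},
  {"linear":[0.4,0,0],"roll":0,"grip":-1},
])

```text
time: 19.18
tcp_pos: [0.4273, 0.3276, 0.1173]
tool_rot: [-0.148, 0.691, 0.148, 0.692]
wrist_force: [0.2, 0.2, -2.0]
gripper_width: 0.313
```

>>> jog_arm([
  {"linear":[0.15,0,0],"roll":0,"grip":-1},
  {"linear":[0.3,0,0],"roll":0,"grip":-1},
  {"linear":[0.3,0,0],"roll":0,"grip":-1},
])

```text
time: 19.43
tcp_pos: [0.4269, 0.3274, 0.1137]
tool_rot: [-0.148, 0.691, 0.148, 0.691]
wrist_force: [-1.0, 0.7, -1.3]
gripper_width: 0.314
```

>>> jog_arm([
  {"linear":[0.15,0,0],"roll":0,"grip":-1},
  {"linear":[0.3,0,0],"roll":0,"grip":-1},
  {"linear":[0.3,0,0],"roll":0,"grip":-1},
])

```text
time: 19.68
tcp_pos: [0.4268, 0.3273, 0.1104]
tool_rot: [-0.148, 0.691, 0.148, 0.691]
wrist_force: [0.4, 0.3, -0.1]
gripper_width: 0.312
```

>>> jog_arm([
  {"linear":[0.15,0,0],"roll":0,"grip":-1},
  {"linear":[0.3,0,0],"roll":0,"grip":-1},
  {"linear":[0.3,0,0],"roll":0,"grip":-1},
  {"linear":[0.3,0,0],"roll":0,"grip":-1},
])

```text
time: 20.02
tcp_pos: [0.428, 0.3279, 0.109]
tool_rot: [-0.148, 0.691, 0.149, 0.692]
wrist_force: [-0.7, -1.7, 16.6]
gripper_width: 0.314
```

```bash
python3 - <<'E'
from h import *
to([.428,.326,.1])
cs=viewer.calibration("scene")
a=viewer.snapshot("scene")[:,:,::-1]
cv2.imwrite("pics/scz14.png",cv2.resize(a[100:230,200:350],None,fx=4,fy=4,interpolation=cv2.INTER_CUBIC))
cv2.imwrite("pics/wrist14.png",viewer.snapshot("wrist")[:,:,::-1])
E
```

```text
t 20.0167 tcp [0.428  0.3279 0.109 ] tooly yaw 114.17 xdir [ 0.0022  0.0019 -1.    ] F [-0.7 -1.7 16.6] w 0.314
lin [ 0.89 -0.17 -0.08] roll None
```

View pics/scz14.png

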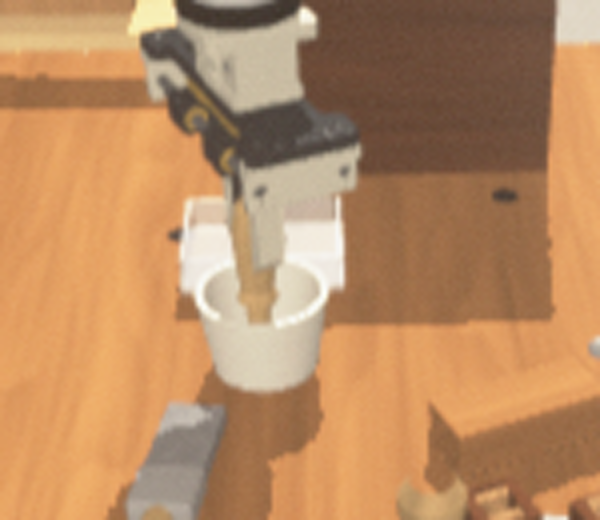

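View pics/wrist14.png

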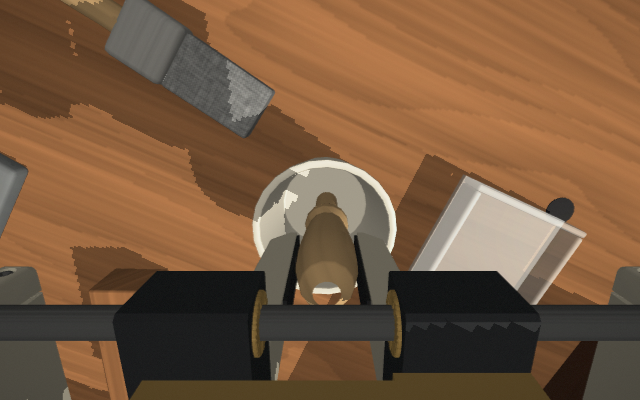

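>>> jog_arm([
  {"linear":[-0.15,0,0],"roll":0,"grip":-1},
  {"linear":[-0.15,0,0],"roll":0,"grip":-1},
], grip_force=10)

```text
time: 20.28
tcp_pos: [0.4271, 0.3274, 0.1094]
tool_rot: [-0.148, 0.691, 0.148, 0.692]
wrist_force: [0.3, -0.8, -1.5]
gripper_width: 0.318
```

>>> jog_arm([
  {"linear":[0,0,0],"roll":0,"grip":-0.3},
  {"linear":[0,0,0],"roll":0,"grip":-0.2},
  {"linear":[0,0,0],"roll":0,"grip":-0.1},
  {"linear":[0,0,0],"roll":0,"grip":0},
  {"linear":[0,0,0],"roll":0,"grip":0.2},
  {"linear":[0,0,0],"roll":0,"grip":0.2},
])

```text
time: 20.78
tcp_pos: [0.4269, 0.3273, 0.109]
tool_rot: [-0.148, 0.691, 0.148, 0.691]
wrist_force: [0.1, -0.3, 0.5]
gripper_width: 0.577
```

```bash
python3 - <<'E'
from h import *
to([.428,.326,.1])
cv2.imwrite("pics/wrist15.png",viewer.snapshot("wrist")[:,:,::-1])
E
```

```text
t 20.7833 tcp [0.4269 0.3273 0.109 ] tooly yaw 114.2 xdir [-1.e-04 -2.e-04 -1.e+00] F [ 0.1 -0.3  0.5] w 0.577
lin [ 0.9  -0.16  0.04] roll None
```

View pics/wrist15.png

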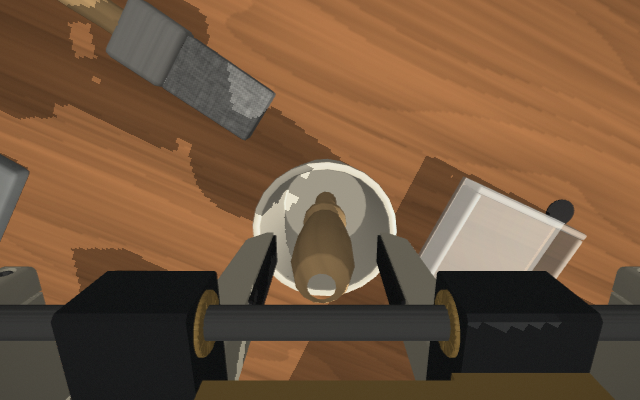

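>>> jog_arm([
  {"linear":[0,0,0],"roll":0,"grip":0.7},
  {"linear":[0,0,0],"roll":0,"grip":0.7},
  {"linear":[-1,0,0],"roll":0,"grip":0.7},
  {"linear":[-3,0,0],"roll":0,"grip":0.7},
  {"linear":[-6,0,0],"roll":0,"grip":0.7},
  {"linear":[-10,0,0],"roll":0,"grip":0.7},
  {"linear":[-14,0,0],"roll":0,"grip":0.7},
  {"linear":[-17,0,0],"roll":0,"grip":0.7},
  {"linear":[-17,0,0],"roll":0,"grip":0.7},
  {"linear":[-17,0,0],"roll":0,"grip":0.7},
])

```text
time: 21.67
tcp_pos: [0.4274, 0.3277, 0.2815]
tool_rot: [-0.147, 0.69, 0.149, 0.693]
wrist_force: [-0.6, 0.0, -0.9]
gripper_width: 0.852
```

```bash
python3 - <<'E'
from h import *
to([.428,.326,.1])
for n in ("wrist","scene","top"): cv2.imwrite(f"pics/{n}16.png",viewer.snapshot(n)[:,:,::-1])
a=cv2.imread("pics/scene16.png");cv2.imwrite("pics/scz16.png",cv2.resize(a[100:300,200:400],None,fx=3,fy=3,interpolation=cv2.INTER_CUBIC))
E
```

```text
t 21.6667 tcp [0.4274 0.3277 0.2815] tooly yaw 114.2 xdir [ 0.003   0.0033 -1.    ] F [-0.6  0.  -0.9] w 0.852
lin [18.15 -0.21 -0.09] roll None
```

View pics/scz16.png

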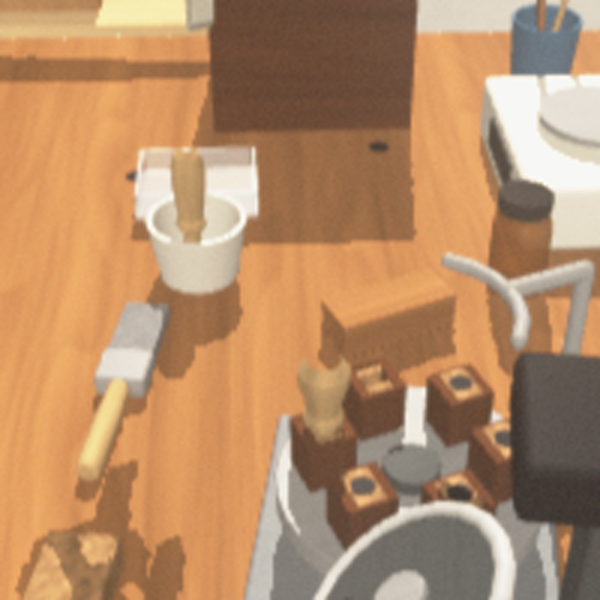

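View pics/wrist16.png

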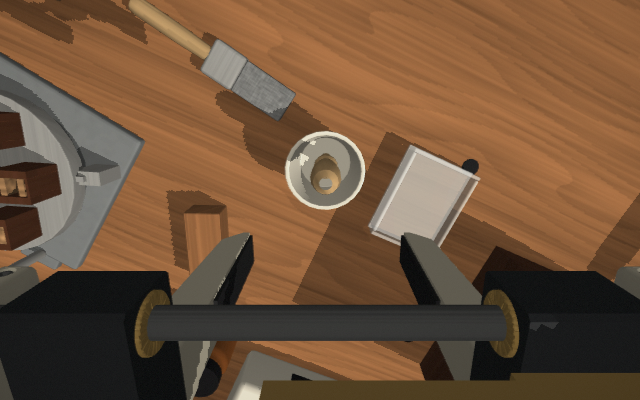

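View pics/top16.png

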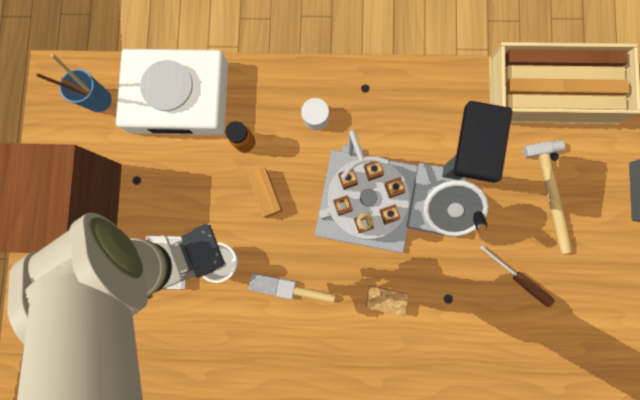

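>>> jog_arm([
  {"linear":[0,0,0],"roll":0,"grip":0.7},
  {"linear":[0,0,0],"roll":0,"grip":0.7},
  {"linear":[0,0,0],"roll":0,"grip":0.7},
  {"linear":[0,0,0],"roll":0,"grip":0.7},
  {"linear":[0,0,0],"roll":0,"grip":0.7},
  {"linear":[0,0,0],"roll":0,"grip":0.7},
  {"linear":[0,0,0],"roll":0,"grip":0.7},
  {"linear":[0,0,0],"roll":0,"grip":0.7},
  {"linear":[0,0,0],"roll":0,"grip":0.7},
  {"linear":[0,0,0],"roll":0,"grip":0.7},
  {"linear":[0,0,0],"roll":0,"grip":0.7},
  {"linear":[0,0,0],"roll":0,"grip":0.7},
])

```text
time: 22.82
tcp_pos: [0.427, 0.3273, 0.2792]
tool_rot: [-0.148, 0.691, 0.148, 0.691]
wrist_force: [0.5, -0.4, 0.6]
gripper_width: 0.849
```

```bash
python3 - <<'E'
from h import *
cw=viewer.calibration("wrist");s=monitor.observe()
P=np.eye(4);P[:3,:3]=R.from_quat(s["tool_rot"]).as_matrix();P[:3,3]=s["tcp_pos"];P=P@cw["T_tool_cam"]
for z in (.005,.13):print(z,proj(cw,[.4275,.3275,z],P))
a=viewer.snapshot("wrist")[:,:,::-1];b=cv2.imread("pics/wrist16.png")
print("change",np.abs(a[120:220,270:380].astype(int)-b[120:220,270:380]).max())
cv2.imwrite("pics/w17.png",cv2.resize(a[110:230,260:390],None,fx=4,fy=4))
c=viewer.snapshot("top")[:,:,::-1];d=cv2.imread("pics/top8.png")
cv2.imwrite("pics/t17.png",cv2.resize(c[130:265,310:510],None,fx=4,fy=4,interpolation=cv2.INTER_CUBIC))
E
```

```text
0.005 [326.49429775 162.52300505]
0.13 [326.40755789 188.41895111]
change 182
```

View pics/w17.png

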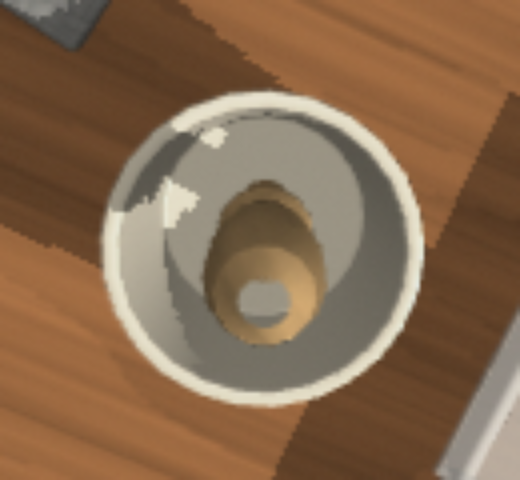

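View pics/t17.png

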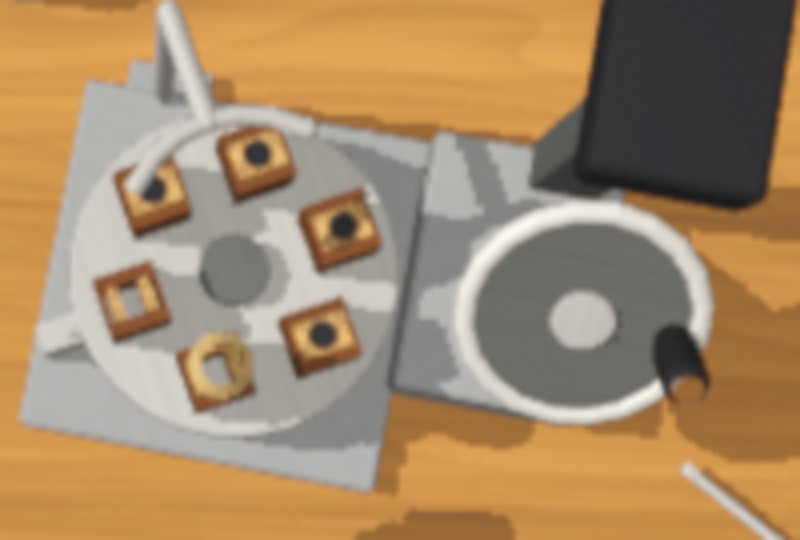

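```bash
python3 - <<'E'
from h import *
print(np.abs(monitor.observe()["joint_vel"]).max()); print(env.job_done())
E
```

```text
0.0024867755258628746
the job is handed in; nothing more can be done
None
```

The job is done and handed in at about 23 s of the 72 s allowed; the hand-in gave no verdict.

**Winding:** The pictures showed the long handle at 0° and the short one at 60°, so it needed four turns. The tool can't be tilted through this interface. I gripped the outer end of the knob with upright fingertips, which by the given sizes left the gripper body about 4 mm above the lamp head. I wound four clockwise turns without slipping and let go. The highest wrist force read while winding was about 10 N.

**Drawing and placing:** I drew the long handle out of its socket with a few small wiggles. I lowered it into the centre of the white pot until it touched the floor, with about 17 N read at the wrist, then let go and backed off above it.

**Last checks:**
- **Long handle:** it stands upright in the pot. Its top is within about 3 pixels of where an upright handle should appear, and it was still standing about a second after I let go.
- **Pot:** it looks upright and has not visibly moved.
- **Table and knob:** the table is at its mark and the knob is back at its starting place.
- **Short handle:** it is still in its socket, one place from the pointer.
- **Other things on the bench:** I judged them unmoved from the pictures, not by measuring each one.

I saw no checks fail or disagree. The wheel angle can't be read directly, so four whole turns rests on the commanded path and the pictures.

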